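# Fetch the dapping block from behind the jars

## Robot

A 7-joint arm with a two-finger parallel gripper is mounted at the origin on the work surface. World frame = base frame: x ahead of the robot, y to its left, z up, the work surface at z = 0. Lengths are in m, angles in rad, forces in N, time in s.
With the tool pointing down it reaches from about 0.425 to 0.875 m from the base axis. Payload 4.7 kg.
Tool frame: the origin (TCP) lies midway between the tips of the shut fingers; the grasp point (between the pads) lies 19 mm behind it; y points along the fingers, z is the direction in which the jaws open and shut, and the axes are right-handed (so a half turn about y gives the same grasp; the last joint's range is limited). The gripper opens to 87 mm and grips with 3 to 60 N. Pads are 19 mm wide; open, the fingers measure 117 mm over their backs; the gripper's body (75 mm by 190 mm) begins 51 mm behind the grasp point.
Start: joints at [-1.228, 0.321, -0.07, 1.45, 0.023, 1.371, -0.057], TCP at [0.21, 0.615, 0.223] pointing down, gripper open.
Joint ranges: [-2.86, 2.86], [-0.3, 2.09], [-1.38, 1.24], [0.06, 2.45], [-1.56, 4.7], [0.09, 2.05], [-2.69, 2.69]. Speed limits (rad/s): [2.57, 2.57, 3.14, 3.14, 3.14, 3.14, 3.14].

## Interface

Orientations are given as a rotation vector (axis times angle).
In Python, from bench import ctrl gives the robot as it stands.
- The arm moves only by the tool play_rows, never from a script. Its arguments are lists of equal length, an entry for each row: "translation": the shift along the tool's x, y, z in mm, a list of three; "turn": the turn, a rotation vector about the tool's x, y, z in rad, a list of three; "fingers": the opening, from -1 (shut) to 1 (fully open), so that 0 is half open. In form: {"translation": [[dx, dy, dz], ...], "turn": [[wx, wy, wz], ...], "fingers": [fingers, ...]}. A call has exactly 10 rows; each row shifts and turns the commanded pose from where the row before left it, along the tool's axes as they then stand; what a row does not reach is not made up. A row lasts 1/12 s, in which the tool goes at most 41.7 mm and 7.16 degrees, less where a joint would pass 70% of its speed; a pose out of reach is approached as far as the arm can. A call with a gripper value outside its range is refused whole. The fingers move at their own pace and stop on an object; "grip_force" is the grip in N (left out, the last holds). Time passes only in rows, so rows that do not move let the fingers close, or fill a call up. It gives the time, the measured TCP pose, the force and the opening at its end, in the units of the state.
- ctrl.get_state(): the state, without advancing time (a new reading comes with each control period).
- ctrl.get_image(name): name is "side" or "top"; returns the picture (480x640x3 uint8, blue, green, red); there is no depth.
- ctrl.camera_info(name): a dict with "camera_matrix" (3x3 intrinsics, pixels), "R" (3x3) and "t" (3): a world point X has camera coordinates R X + t. Camera axes: x right, y down, z forward; pixel columns grow to the right and rows downward; lengths in m; the calibration is good to about 2 mm. A picture is of the moment at which its call begins. camera_info takes no time and is no camera call.
- ctrl.close_job(): hands the job in, once; it reports no verdict.
The state is a dict: "time": time; "joint_positions": joint angles; "qd": joint speeds; "joint_torque": joint torques, N m; "position": TCP position; "tool_rot": TCP orientation; "ft_force": force on the tool from outside, world axes, zero at the start; "torque": the same for the moment, N m; "grip_width": opening from 0.0 (shut) to 1.0 (fully open).
Only numpy, scipy, OpenCV 4.12 (cv2) and the standard library are available. Lean on these libraries where they do the work, as an engineer would, in place of code of your own. Each camera call takes 0.05 s, during which the arm holds its last target.

## Task

The steel dapping block is hemmed in by three jars: first stand all three jars in the low metal tray at the side, then set the block down in the middle of the black rubber pad, and only then put each jar back, upright and centred on the coaster of its own colour. Never tip a jar over, and leave the white dish where it is.

Things in the scene. Friction and masses are not known exactly. Their poses are not given: they have to be found in the camera images.
- jar_red_mid (a point): closed white jar with a red cap and a red band near its foot: round, upright, 86 mm tall; body 44 mm in diameter up to 68 mm, cap 38 mm in diameter above that; about 0.16 kg. The point is on its axis, half-way up (43 mm above its underside); z is up along the axis. Grip it round the white body. It starts upright on the red coaster, about 56 mm from the steel block's centre, so the block is hemmed in by the three jars.
- jar_blue_mid (a point): closed white jar with a blue cap and a blue band near its foot: round, upright, 86 mm tall; body 44 mm in diameter up to 68 mm, cap 38 mm in diameter above that; about 0.16 kg. The point is on its axis, half-way up (43 mm above its underside); z is up along the axis. Grip it round the white body. It starts upright on the blue coaster, about 56 mm from the steel block's centre, so the block is hemmed in by the three jars.
- jar_green_mid (a point): closed white jar with a green cap and a green band near its foot: round, upright, 86 mm tall; body 44 mm in diameter up to 68 mm, cap 38 mm in diameter above that; about 0.16 kg. The point is on its axis, half-way up (43 mm above its underside); z is up along the axis. Grip it round the white body. It starts upright on the green coaster, about 56 mm from the steel block's centre, so the block is hemmed in by the three jars.
- block_mid (a point): steel dapping block: a 40 mm cube with round hollows drawn on its faces, about 0.5 kg. The point is its centre, 20 mm above its underside; x and y axes are normal to its sides, z up. It starts on a brown wooden organiser board (10 mm thick) amid the three jars: one of them on the robot's side of it, one on its left, one on its right (90 degrees apart). On its fourth side, 80 mm beyond its centre, the board carries a low wooden fence, 28 mm high above the bench.
- coaster_red_top (a point): red round coaster, 56 mm in diameter, 3 mm thick, fixed on the organiser board; its top is 13 mm above the bench. The point is the centre of its top face, z up. At the start it lies under the red-capped jar with a 6 mm red rim showing.
- coaster_blue_top (a point): blue round coaster, 56 mm in diameter, 3 mm thick, fixed on the organiser board; its top is 13 mm above the bench. The point is the centre of its top face, z up. At the start it lies under the blue-capped jar with a 6 mm blue rim showing.
- coaster_green_top (a point): green round coaster, 56 mm in diameter, 3 mm thick, fixed on the organiser board; its top is 13 mm above the bench. The point is the centre of its top face, z up. At the start it lies under the green-capped jar with a 6 mm green rim showing.
- tray_in (a point): low open aluminium tray, fixed, 110 mm (its x) by 220 mm (its y, the long way) by 16 mm high outside, walls 4 mm thick. The point is the centre of its inner floor, 4 mm above the bench; z up. It stands on one side of the board, left or right, and holds the three jars side by side along its y axis.
- pad_top (a point): round black rubber pad, 100 mm in diameter, 12 mm thick, fixed to the bench on the other side of the board. The point is the centre of its top face, z up.
- dish: bystander: small white ceramic bowl, 72 mm across, 22 mm high, standing at the far left of the board (+y side), clear of everything; its origin is the centre of its underside. Not to be disturbed.
Mind the look-alikes: they are no part of the job. What is shaped like the part that bears jar_red_mid but purple is not meant.

How it is judged:
By the outcome, as a careful person would: the job done as asked, in the order asked, and still so for the second after the job is handed in, with the robot touching nothing.
It also fails if it takes over 147 s, if anything falls off the work surface, if the arm or the gripper's body presses on something with over 40 N, if the wrist force passes 120 N, or if a joint passes its speed limit or range.

## Working session

There is one attempt and no reset: what is moved stays moved. The work goes in short steps, Python scripts to look and compute and a tool call to move; the robot and the scene stay as the last step left them, time stands still between calls to the robot, and variables do not carry over. Pictures are saved under pics/ and viewed, and the job is handed in when it is done.

Besides the shell and the picture viewer there is one more tool, called after ">>>" by a JSON object that holds its "name" and its "arguments". play_rows: Moves the arm, as the interface text tells. Its arguments: {"type":"object","properties":{"translation":{"type":"array"},"turn":{"type":"array"},"fingers":{"type":"array"},"grip_force":{"type":"number"}},"required":["translation","turn","fingers"]}

```bash
ls; mkdir -p pics; python3 - <<'E'
from bench import ctrl
import cv2, numpy as np
s=ctrl.get_state(); print({k:np.round(v,3).tolist() for k,v in s.items()})
for n in ("side","top"):
    cv2.imwrite(f"pics/{n}0.png",ctrl.get_image(n)); c=ctrl.camera_info(n); print(n,{k:np.round(v,4).tolist() for k,v in c.items()})
E
```

```text
pics
{'time': 0.0, 'joint_positions': [-1.228, 0.322, -0.07, 1.452, 0.023, 1.371, -0.057], 'qd': [-0.0, 0.001, -0.0, -0.002, -0.001, 0.001, -0.002], 'joint_torque': [-0.001, -49.128, -0.404, -31.253, -0.064, 0.044, 0.0], 'position': [0.21, 0.615, 0.221], 'tool_rot': [-1.557, 0.258, -0.258], 'ft_force': [0.155, -0.5, -0.329], 'torque': [0.025, 0.019, -0.001], 'grip_width': 0.997}
side {'camera_matrix': [[498.6364, 0.0, 324.5933], [0.0, 498.6364, 230.644], [0.0, 0.0, 1.0]], 'R': [[0.9088, -0.4172, -0.0072], [-0.3251, -0.6973, -0.6388], [0.2615, 0.5829, -0.7693]], 't': [-0.4858, 0.219, 0.8686]}
top {'camera_matrix': [[459.5685, 0.0, 317.9808], [0.0, 459.5685, 233.5831], [0.0, 0.0, 1.0]], 'R': [[0.0303, -0.9995, 0.0032], [-0.9787, -0.0304, -0.203], [0.203, 0.0031, -0.9792]], 't': [-0.0114, 0.5354, 0.7506]}
```

View pics/top0.png

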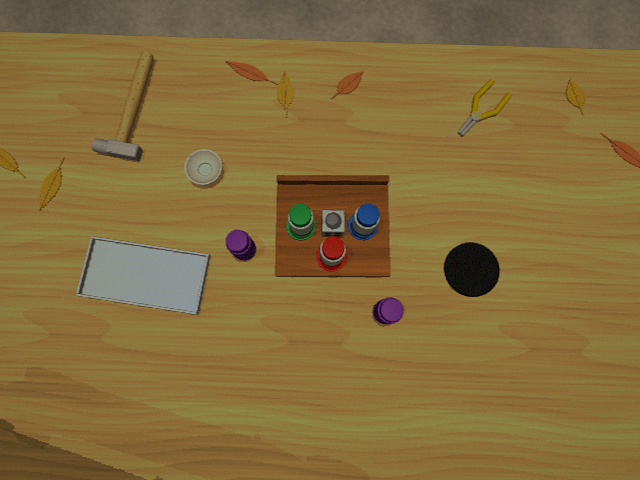

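View pics/side0.png

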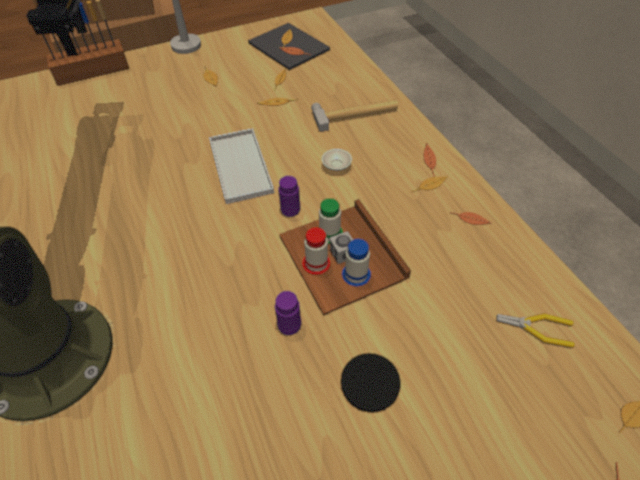

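Both pictures show the board at about (333,227) in top, with the red jar nearest the robot, green to its left and blue to its right. The tray is at left (143,275), the pad at right (471,269), and the dish at (204,168). The two purple jars at (240,243) and (389,311) are look-alikes.

```bash
cat > h.py <<'E'
import cv2, numpy as np
from bench import ctrl
from scipy.spatial.transform import Rotation as Ro
def cam(n):
    c=ctrl.camera_info(n); return [np.array(c[k]) for k in("camera_matrix","R","t")]
def ray(n,uv):
    K,R,t=cam(n); d=np.linalg.inv(K)@np.array([uv[0],uv[1],1.]); return -R.T@t, R.T@d
def plane(n,uv,z):
    o,d=ray(n,uv); return o+d*(z-o[2])/d[2]
def proj(n,X):
    K,R,t=cam(n); p=K@(R@np.array(X)+t); return p[:2]/p[2]
def tri(u1,u2):
    (o1,d1),(o2,d2)=ray("top",u1),ray("side",u2)
    A=np.stack([d1,-d2],1); s=np.linalg.lstsq(A,o2-o1,rcond=None)[0]
    a,b=o1+s[0]*d1,o2+s[1]*d2; return (a+b)/2,np.linalg.norm(a-b)
HUE={"red":[(0,6),(174,180)],"green":[(50,80)],"blue":[(100,122)],"purple":[(130,160)]}
def cmask(im,c,smin=120,vmin=40):
    h=cv2.cvtColor(im,cv2.COLOR_BGR2HSV); m=0
    for a,b in HUE[c]: m=m|cv2.inRange(h,(a,smin,vmin),(b,255,255))
    return m
def blobs(m,amin=20):
    n,l,s,c=cv2.connectedComponentsWithStats(m)
    return [(s[i].tolist(),c[i].round(1).tolist()) for i in range(1,n) if s[i][4]>=amin]
E
python3 - <<'E'
from h import *
for n in("top","side"):
    im=cv2.imread(f"pics/{n}0.png")
    for c in HUE: print(n,c,blobs(cmask(im,c)))
    g=cv2.cvtColor(im,cv2.COLOR_BGR2HSV)
    print(n,"dark",blobs(cv2.inRange(g,(0,0,0),(180,255,45)),300))
    print(n,"white",blobs(cv2.inRange(g,(0,0,120),(180,70,255)),150))
im=cv2.imread("pics/top0.png")[160:300,260:410]; a=cv2.resize(im,None,fx=4,fy=4,interpolation=cv2.INTER_CUBIC)
cv2.imwrite("pics/z1.png",a)
im=cv2.imread("pics/side0.png")[190:310,275:415]; cv2.imwrite("pics/z2.png",cv2.resize(im,None,fx=5,fy=5,interpolation=cv2.INTER_CUBIC))
s=ctrl.get_state();print(Ro.from_rotvec(s['tool_rot']).as_matrix().round(3))
E
```

```text
top red [([322, 236, 22, 24, 416], [332.7, 247.5]), ([317, 248, 30, 23, 214], [330.5, 262.8])]
top green [([289, 204, 22, 23, 380], [299.8, 214.4]), ([286, 220, 30, 20, 166], [300.0, 232.2])]
top blue [([357, 204, 22, 23, 391], [367.6, 214.6]), ([348, 214, 30, 26, 183], [358.7, 230.9])]
top purple [([226, 230, 26, 27, 479], [237.9, 242.0]), ([373, 298, 30, 26, 546], [389.2, 310.2])]
top dark [([278, 181, 110, 4, 341], [332.0, 182.4]), ([444, 243, 55, 54, 2318], [471.3, 269.3])]
top white [([92, 140, 45, 16, 396], [117.5, 147.0]), ([184, 149, 38, 36, 1003], [202.8, 166.3]), ([322, 210, 22, 22, 200], [332.8, 220.8]), ([76, 236, 133, 78, 6909], [144.1, 275.4])]
side red [([306, 227, 20, 21, 333], [315.4, 236.7]), ([302, 257, 28, 18, 220], [315.6, 266.5])]
side green [([321, 199, 18, 17, 247], [329.4, 207.0])]
side blue [([79, 3, 9, 19, 72], [82.4, 12.8]), ([348, 239, 20, 20, 308], [357.7, 248.6]), ([343, 269, 27, 17, 95], [356.1, 278.3])]
side purple [([280, 177, 19, 39, 595], [288.9, 195.7]), ([276, 292, 24, 42, 800], [287.5, 312.6])]
side dark [([27, 0, 59, 56, 1788], [57.3, 20.3]), ([0, 228, 88, 151, 5945], [31.9, 302.9]), ([342, 354, 58, 58, 2551], [370.1, 382.5])]
side white [([335, 4, 78, 38, 1343], [373.4, 21.0]), ([170, 34, 30, 16, 297], [185.0, 42.1]), ([364, 37, 276, 305, 18340], [525.8, 178.3]), ([312, 103, 17, 21, 194], [319.7, 113.7]), ([209, 129, 65, 72, 3028], [240.1, 164.7]), ([322, 149, 30, 21, 503], [336.3, 159.0]), ([330, 232, 40, 31, 208], [346.5, 247.6]), ([497, 314, 34, 13, 206], [512.4, 319.6])]
[[ 0.946 -0.     0.323]
 [-0.323 -0.002  0.946]
 [ 0.    -1.    -0.002]]
```

View pics/z1.png

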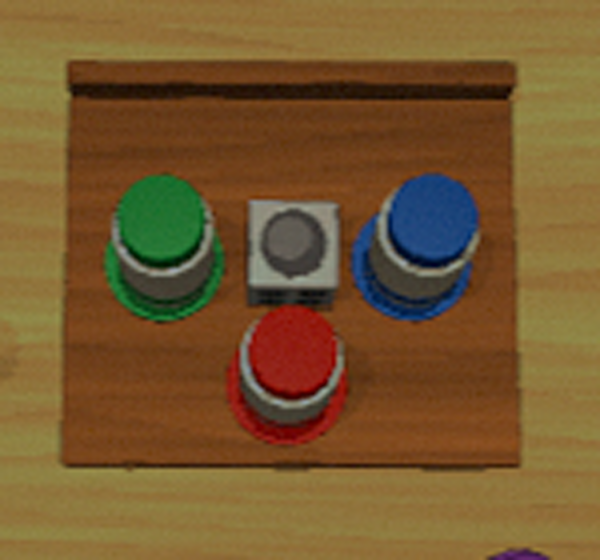

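View pics/z2.png

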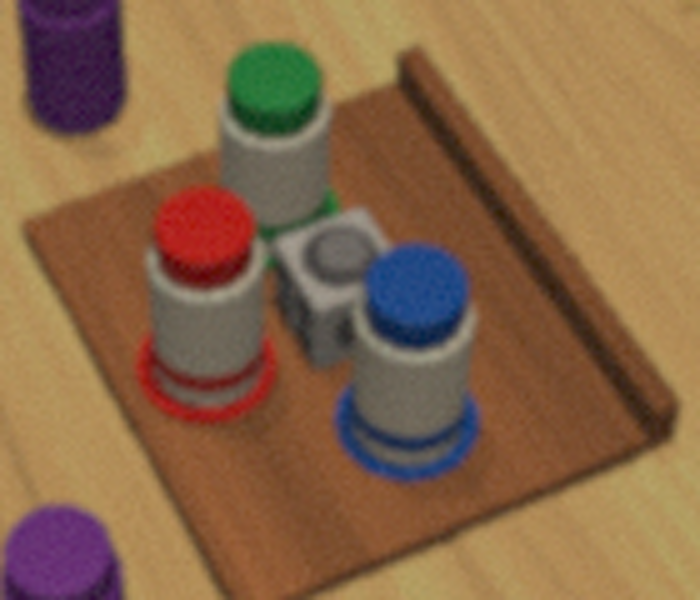

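```bash
cat >> h.py <<'E'
def capc(n,im,c,near=None):
    bl=[b for b in blobs(cmask(im,c),100)]
    if n=="side": bl=[b for b in bl if b[0][0]>150]
    bl.sort(key=lambda b:b[0][1]); return bl[0][1]
def fitcirc(P,r):
    from scipy.optimize import least_squares
    return least_squares(lambda c:np.hypot(*(P-c).T)-r,P.mean(0),loss="soft_l1",f_scale=.001)
E
python3 - <<'E'
from h import *
T=cv2.imread("pics/top0.png");S=cv2.imread("pics/side0.png")
for c in("red","green","blue"):
    a,b=capc("top",T,c),capc("side",S,c); p,e=tri(a,b)
    print(c,"tri",p.round(4),"err",round(e,4),"top@.09",plane("top",a,.09).round(4)[:2],"side@.09",plane("side",b,.09).round(4)[:2])
    for n,I,o in(("top",T,a),("side",S,b)):
        m=cmask(I,c); k=cv2.findContours(m,cv2.RETR_EXTERNAL,cv2.CHAIN_APPROX_NONE)[0]
        k=[q for q in k if len(q)>25 and q[:,0,1].min()>o[1]-2 and q[:,0,0].min()>150]
        if not k: continue
        h=cv2.convexHull(np.vstack(k))[:,0].astype(float)
        P=np.array([plane(n,u,.013)[:2] for u in h]); q=fitcirc(P,.0275)
        print("   coaster",n,q.x.round(4),"res",np.abs(q.fun).mean().round(4))
# pad
for n,u in(("top",(471.3,269.3)),("side",(370.1,382.5))): print("pad",n,plane(n,u,.012).round(4))
# pad by min enclosing
for n,I in(("top",T),("side",S)):
    g=cv2.cvtColor(I,cv2.COLOR_BGR2HSV); m=cv2.inRange(g,(0,0,0),(180,255,45))
    k=cv2.findContours(m,0,1)[0]; u0=proj(n,(*plane("top",(471.3,269.3),.012)[:2],.012))
    k=[q for q in k if cv2.pointPolygonTest(q,tuple(u0),False)>0][0][:,0].astype(float)
    P=np.array([plane(n,u,.012)[:2] for u in k]); q=fitcirc(P,.05); print(" pad fit",n,q.x.round(4),np.abs(q.fun).mean().round(4))
    w=cv2.inRange(g,(0,0,120),(180,70,255)); k=cv2.findContours(w,0,1)[0]; u0=(144,275) if n=="top" else(240,165)
    k=[q for q in k if cv2.pointPolygonTest(q,u0,False)>0][0][:,0].astype(float)
    P=np.array([plane(n,u,.016)[:2] for u in k]).astype(np.float32); print(" tray",n,cv2.minAreaRect(P*1000))
g=cv2.cvtColor(T,cv2.COLOR_BGR2HSV); w=cv2.inRange(g[200:245,315:350],(0,0,90),(180,60,255))
k=max(cv2.findContours(w,0,1)[0],key=len)[:,0].astype(float)+[315,200]
P=np.array([plane("top",u,.05)[:2] for u in k]).astype(np.float32); print("block",cv2.minAreaRect(P*1000))
for c,z in(((278,466),0),):pass
# board corners from zoom view (z1 scale 4, offset 260,160)
cs=[(68,65),(514,65),(519,465),(63,464)]
for u in cs: print("board corner",plane("top",(u[0]/4+260-.4,u[1]/4+160-.4),.028 if u[1]<100 else .01).round(4))
for u in((242,242),(389,310)): print("purple",plane("top",u,.077).round(3))
print("dish",plane("top",(203,167),.015).round(3))
E
```

```text
red tri [ 0.5063 -0.0204  0.0895] err 0.0017 top@.09 [ 0.5053 -0.0202] side@.09 [ 0.507  -0.0208]
   coaster top [ 0.5036 -0.0204] res 0.0002
   coaster side [ 0.5052 -0.0232] res 0.0003
green tri [0.5615 0.0366 0.0885] err 0.0015 top@.09 [0.5604 0.0367] side@.09 [0.5618 0.0354]
   coaster top [0.5595 0.0378] res 0.0004
blue tri [ 0.5645 -0.0781  0.0895] err 0.0015 top@.09 [ 0.5636 -0.0779] side@.09 [ 0.5651 -0.0784]
   coaster top [ 0.5632 -0.0768] res 0.0003
   coaster side [ 0.5659 -0.0784] res 0.001
pad top [ 0.4867 -0.2759  0.012 ]
pad side [ 0.4872 -0.283   0.012 ]
 pad fit top [ 0.4873 -0.2758] 0.0012
 tray top ((458.9855041503906, 319.7792663574219), (219.51976013183594, 109.27720642089844), 82.90280151367188)
 pad fit side [ 0.4879 -0.2806] 0.0028
 tray side ((460.77386474609375, 310.8320617675781), (231.12234497070312, 110.47672271728516), 82.62169647216797)
block ((561.1150512695312, -20.879859924316406), (38.31263732910156, 39.14011764526367), 1.6371102333068848)
board corner [0.6484 0.0854 0.028 ]
board corner [ 0.6549 -0.122   0.028 ]
board corner [ 0.4704 -0.1269  0.01  ]
board corner [0.4645 0.0803 0.01  ]
purple [0.512 0.133 0.077]
purple [ 0.406 -0.116  0.077]
dish [0.666 0.227 0.015]
```

```bash
cat >> h.py <<'E'
def go(x,y,z,az=None):
    s=ctrl.get_state(); R=Ro.from_rotvec(s['tool_rot']).as_matrix(); p=np.array(s['position'])
    if az is not None:
        a=np.radians(az); zz=np.array([np.cos(a),np.sin(a),0]); yy=np.array([0,0,-1.]); Rt=np.stack([np.cross(yy,zz),yy,zz],1)
        print("turn",Ro.from_matrix(R.T@Rt).as_rotvec().round(3)); R=Rt
    print("t",round(s['time'],2),"pos",p.round(4),"d_tool mm (after turn)",(R.T@(np.array([x,y,z])-p)*1000).round(1),"F",np.round(s['ft_force'],1),"grip",round(s['grip_width'],3))
E
python3 -c "
from h import *
go(.506,-.021,.2,91.65)"
```

```text
turn [ 0.002 -0.358 -0.   ]
t 0.1 pos [0.2098 0.6147 0.2216] d_tool mm (after turn) [ 277.8   21.6 -644. ] F [ 0.3 -0.4 -0.9] grip 0.999
```

>>> {"name": "play_rows", "arguments": {"translation": [[0,0,0],[0,0,0],[0,0,0],[0,0,0],[5,0,-12],[10,1,-24],[14,1,-32],[14,1,-32],[14,1,-32],[14,1,-32]], "turn": [[0,-0.0895,0],[0,-0.0895,0],[0,-0.0895,0],[0,-0.0895,0],[0,0,0],[0,0,0],[0,0,0],[0,0,0],[0,0,0],[0,0,0]], "fingers": [0.6,0.6,0.6,0.6,0.6,0.6,0.6,0.6,0.6,0.6], "grip_force": 25}}

```text
time: 0.93
position: [0.286, 0.4515, 0.217]
tool_rot: [-1.571, -0.023, 0.023]
ft_force: [0.5, -0.0, -0.3]
grip_width: 0.799
```

>>> {"name": "play_rows", "arguments": {"translation": [[14,1,-32],[14,1,-32],[14,1,-32],[14,1,-32],[14,1,-32],[14,1,-32],[14,1,-32],[14,1,-32],[14,1,-32],[14,1,-32]], "turn": [[0,0,0],[0,0,0],[0,0,0],[0,0,0],[0,0,0],[0,0,0],[0,0,0],[0,0,0],[0,0,0],[0,0,0]], "fingers": [0.6,0.6,0.6,0.6,0.6,0.6,0.6,0.6,0.6,0.6]}}

```text
time: 1.77
position: [0.4351, 0.1358, 0.2073]
tool_rot: [-1.57, -0.023, 0.023]
ft_force: [0.2, 0.8, -0.7]
grip_width: 0.798
```

```bash
python3 -c "
from h import *
go(.506,-.021,.17,91.65)"
```

```text
turn [-0.  0. -0.]
t 1.77 pos [0.4351 0.1358 0.2073] d_tool mm (after turn) [  66.3   37.3 -158.8] F [ 0.2  0.8 -0.7] grip 0.798
```

>>> {"name": "play_rows", "arguments": {"translation": [[12,5,-30],[12,5,-30],[12,5,-30],[12,5,-26],[8,5,-20],[6,5,-14],[4.3,4,-8.8],[0,3,0],[0,0,0],[0,0,0]], "turn": [[0,0,0],[0,0,0],[0,0,0],[0,0,0],[0,0,0],[0,0,0],[0,0,0],[0,0,0],[0,0,0],[0,0,0]], "fingers": [0.6,0.6,0.6,0.6,0.6,0.6,0.6,0.6,0.6,0.6]}}

```text
time: 2.6
position: [0.5054, -0.0178, 0.1703]
tool_rot: [-1.57, -0.024, 0.025]
ft_force: [-0.1, 0.2, 0.0]
grip_width: 0.801
```

```bash
python3 -c "
from h import *
go(.506,-.021,.042,91.65)
cv2.imwrite('pics/top1.png',ctrl.get_image('top'));cv2.imwrite('pics/side1.png',ctrl.get_image('side'))"
```

```text
turn [-0.001  0.002 -0.001]
t 2.6 pos [ 0.5054 -0.0178  0.1703] d_tool mm (after turn) [  0.5 128.3  -3.2] F [-0.1  0.2  0. ] grip 0.801
```

View pics/side1.png

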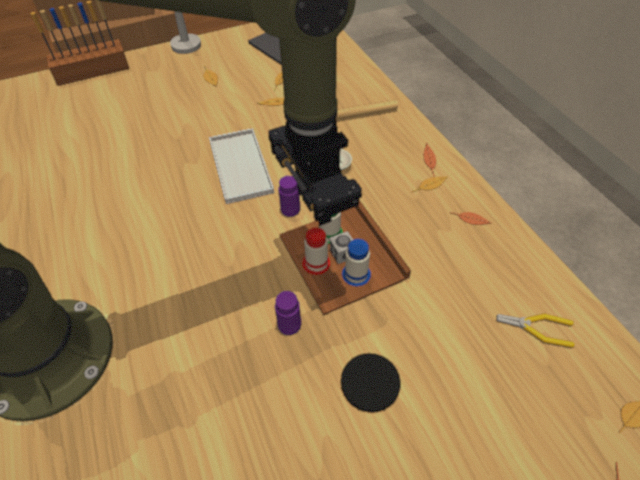

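View pics/top1.png

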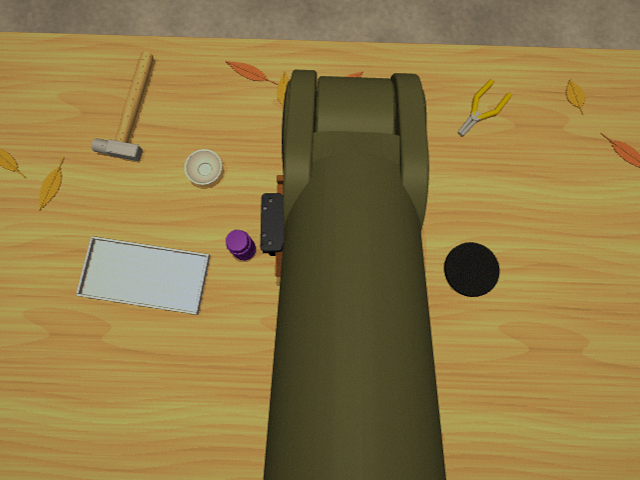

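The side view shows the gripper above the board with its fingertips at about (325,213). In the top view the arm hides the board. I'll check that the TCP projects where the tips appear.

```bash
python3 - <<'E'
from h import *
p=np.array(ctrl.get_state()['position']); 
for d in(-.035,0,.035): print(proj("side",p+[0,d,0]))
im=cv2.imread('pics/side1.png')[110:310,230:430]; a=cv2.resize(im,None,fx=3,fy=3)
u=(proj("side",p)-[230,110])*3; cv2.circle(a,tuple(u.astype(int)),4,(0,255,255),1)
for d in(-.035,.035):
  u=(proj("side",p+[0,d,0])-[230,110])*3; cv2.circle(a,tuple(u.astype(int)),4,(255,0,255),1)
cv2.imwrite("pics/z3.png",a)
E
```

```text
[321.37930702 220.12287085]
[312.98108636 206.207729  ]
[304.97248441 192.93815241]
```

View pics/z3.png

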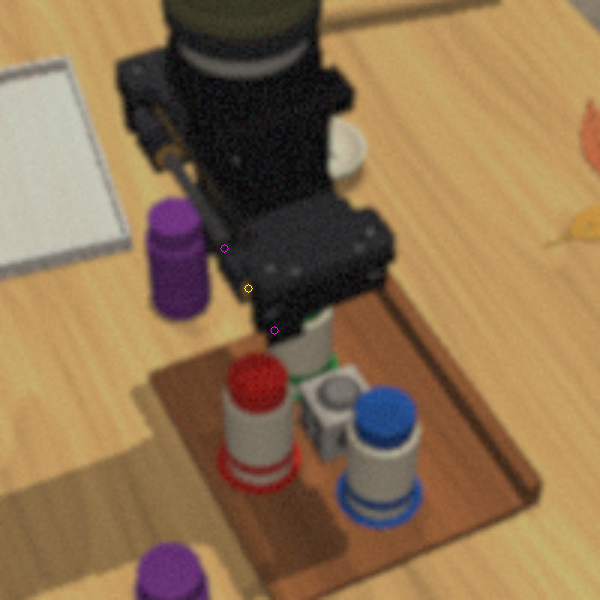

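>>> {"name": "play_rows", "arguments": {"translation": [[0.5,5,-3],[0,15,0],[0,20,0],[0,20,0],[0,20,0],[0,18,0],[0,12,0],[0,8,0],[0,5,0],[0,4,0]], "turn": [[0,0,0],[0,0,0],[0,0,0],[0,0,0],[0,0,0],[0,0,0],[0,0,0],[0,0,0],[0,0,0],[0,0,0]], "fingers": [0.6,0.6,0.6,0.6,0.6,0.6,0.6,0.6,0.6,0.6]}}

```text
time: 3.53
position: [0.5068, -0.0221, 0.0435]
tool_rot: [-1.571, -0.024, 0.023]
ft_force: [0.0, -1.2, -0.3]
grip_width: 0.802
```

```bash
python3 -c "
from h import *
go(.506,-.021,.042,91.65)
cv2.imwrite('pics/side2.png',cv2.resize(ctrl.get_image('side')[110:310,230:430],None,fx=3,fy=3))"
```

```text
turn [-0.     0.001  0.001]
t 3.53 pos [ 0.5068 -0.0221  0.0435] d_tool mm (after turn) [-0.7  1.5  1.1] F [ 0.  -1.2 -0.3] grip 0.802
```

View pics/side2.png

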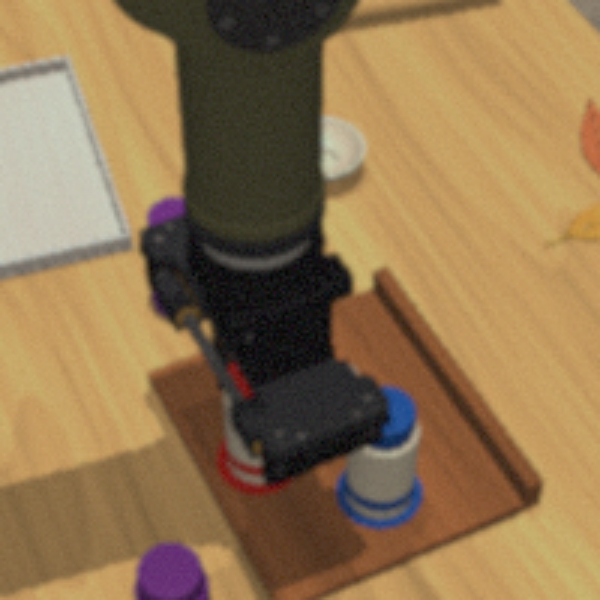

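The jar is between the fingers and no contact force shows, so I'll close and lift.

>>> {"name": "play_rows", "arguments": {"translation": [[0,0,0],[0,0,0],[0,0,0],[0,0,0],[0,0,0],[0,0,0],[0,0,0],[0,0,0],[0,0,0],[0,0,0]], "turn": [[0,0,0],[0,0,0],[0,0,0],[0,0,0],[0,0,0],[0,0,0],[0,0,0],[0,0,0],[0,0,0],[0,0,0]], "fingers": [0.3,0.15,0.05,-0.05,-0.2,-0.3,-0.3,-0.3,-0.3,-0.3]}}

```text
time: 4.42
position: [0.5069, -0.0218, 0.044]
tool_rot: [-1.57, -0.024, 0.023]
ft_force: [-1.0, 2.5, 5.8]
grip_width: 0.501
```

>>> {"name": "play_rows", "arguments": {"translation": [[0,-2,0],[0,-4,0],[0,-8,0],[0,-14,0],[0,-20,0],[0,-20,0],[0,-20,0],[0,-16,0],[0,-10,0],[0,-6,0]], "turn": [[0,0,0],[0,0,0],[0,0,0],[0,0,0],[0,0,0],[0,0,0],[0,0,0],[0,0,0],[0,0,0],[0,0,0]], "fingers": [-0.3,-0.3,-0.3,-0.3,-0.3,-0.3,-0.3,-0.3,-0.3,-0.3]}}

```text
time: 5.25
position: [0.507, -0.0225, 0.1651]
tool_rot: [-1.57, -0.024, 0.021]
ft_force: [0.5, 0.2, -2.4]
grip_width: 0.497
```

```bash
python3 -c "
from h import *
go(.468,.3835,.16,91.65)
cv2.imwrite('pics/side3.png',cv2.resize(ctrl.get_image('side')[60:310,180:430],None,fx=2.4,fy=2.4))"
```

```text
turn [-0.     0.     0.002]
t 5.25 pos [ 0.507  -0.0225  0.1651] d_tool mm (after turn) [-27.3   5.1 407. ] F [ 0.5  0.2 -2.4] grip 0.497
```

View pics/side3.png

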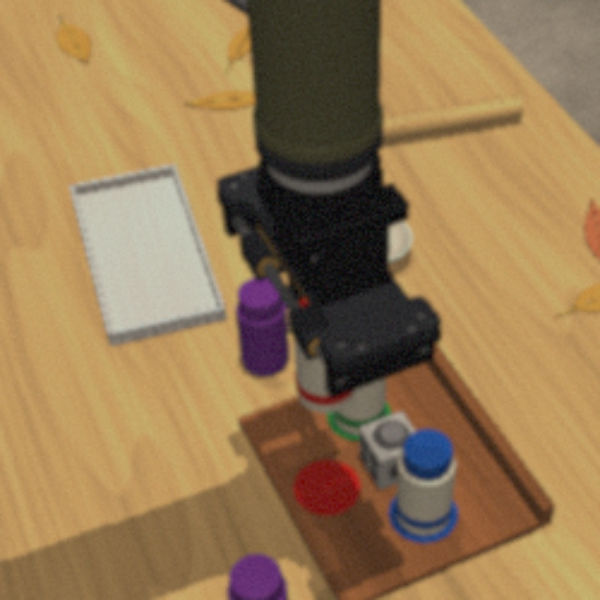

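The red jar is held (opening 43 mm) and upright. The bare red coaster now shows at about (316,263) in the full side picture.

>>> {"name": "play_rows", "arguments": {"translation": [[0,0,8],[0,0,16],[-2,0,24],[-2,0,30],[-2,0,30],[-2,0,30],[-2,0,30],[-2,0,30],[-2,0,30],[-2,0,30]], "turn": [[0,0,0],[0,0,0],[0,0,0],[0,0,0],[0,0,0],[0,0,0],[0,0,0],[0,0,0],[0,0,0],[0,0,0]], "fingers": [-0.3,-0.3,-0.3,-0.3,-0.3,-0.3,-0.3,-0.3,-0.3,-0.3]}}

```text
time: 6.13
position: [0.4813, 0.2369, 0.1619]
tool_rot: [-1.572, -0.021, 0.025]
ft_force: [0.5, 0.3, -1.0]
grip_width: 0.497
```

>>> {"name": "play_rows", "arguments": {"translation": [[-2,0,30],[-2,0,30],[-2,0,28],[-2,0,22],[-2,0,16],[-1,0,11],[0,0,7],[0,0,5],[0,0,0],[0,0,0]], "turn": [[0,0,0],[0,0,0],[0,0,0],[0,0,0],[0,0,0],[0,0,0],[0,0,0],[0,0,0],[0,0,0],[0,0,0]], "fingers": [-0.3,-0.3,-0.3,-0.3,-0.3,-0.3,-0.3,-0.3,-0.3,-0.3]}}

```text
time: 6.97
position: [0.4682, 0.3826, 0.1635]
tool_rot: [-1.571, -0.022, 0.022]
ft_force: [0.3, -1.1, -1.2]
grip_width: 0.498
```

```bash
python3 - <<'E'
from h import *
go(.468,.3835,.036,91.65)
T=ctrl.get_image('top');S=ctrl.get_image('side');cv2.imwrite('pics/top4.png',T);cv2.imwrite('pics/side4.png',S)
for n,I in(("top",T),("side",S)): print(n,blobs(cmask(I,"red"),60))
E
```

```text
turn [ 0.001 -0.001  0.   ]
t 6.97 pos [0.4682 0.3826 0.1635] d_tool mm (after turn) [ -0.2 127.5   0.9] F [ 0.3 -1.1 -1.2] grip 0.498
top [([317, 241, 30, 30, 706], [331.2, 255.9])]
side [([302, 251, 29, 24, 521], [315.8, 262.7])]
```

View pics/top4.png

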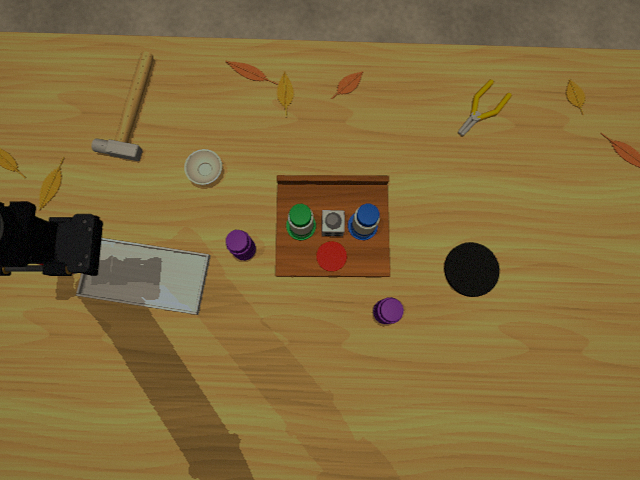

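View pics/side4.png

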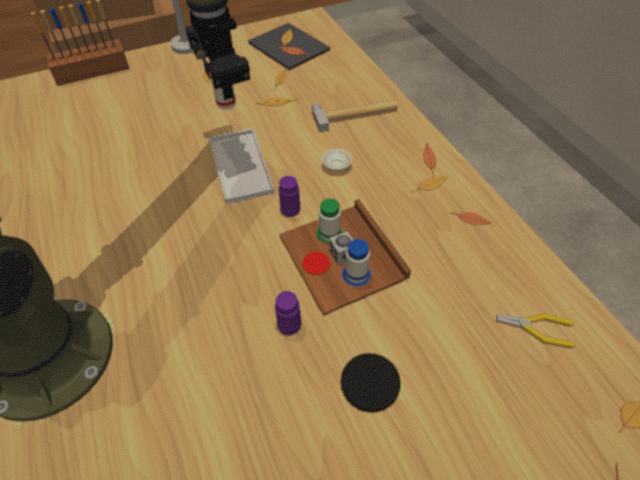

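The jar hangs upright above the tray's far end, at about (225,100) in the side picture. The red coaster shows clearly at (331,256) in top and (316,263) in side. Lowering the jar.

>>> {"name": "play_rows", "arguments": {"translation": [[0,6,0],[0,16,0],[0,22,0],[0,22,0],[0,20,0],[0,16,0],[0,12,0],[0,7,0],[0,4,0],[0,1.5,0]], "turn": [[0,0,0],[0,0,0],[0,0,0],[0,0,0],[0,0,0],[0,0,0],[0,0,0],[0,0,0],[0,0,0],[0,0,0]], "fingers": [-0.3,-0.3,-0.3,-0.3,-0.3,-0.3,-0.3,-0.3,-0.3,-0.3]}}

```text
time: 7.9
position: [0.4677, 0.3837, 0.0369]
tool_rot: [-1.571, -0.023, 0.023]
ft_force: [1.5, 0.1, -1.4]
grip_width: 0.5
```

```bash
python3 - <<'E'
from h import *
go(.468,.3835,.035,91.65)
print(plane("top",(331.2,255.9),.013),plane("side",(315.8,262.7),.013), tri((331.2,255.9),(315.8,262.7)))
E
```

```text
turn [0. 0. 0.]
t 7.9 pos [0.4677 0.3837 0.0369] d_tool mm (after turn) [ 0.3  1.9 -0.2] F [ 1.5  0.1 -1.4] grip 0.5
[ 0.50330666 -0.02021159  0.013     ] [ 0.50495172 -0.02336501  0.013     ] (array([ 0.50502324, -0.02050603,  0.00884567]), np.float64(0.0021231570279396554))
```

>>> {"name": "play_rows", "arguments": {"translation": [[0,1.0,0],[0,0.7,0],[0,0,0],[0,0,0],[0,0,0],[0,0,0],[0,0,0],[0,0,0],[0,0,0],[0,0,0]], "turn": [[0,0,0],[0,0,0],[0,0,0],[0,0,0],[0,0,0],[0,0,0],[0,0,0],[0,0,0],[0,0,0],[0,0,0]], "fingers": [-0.3,-0.3,-0.3,0.05,0.1,0.2,0.4,0.5,0.5,0.5]}}

```text
time: 8.73
position: [0.4676, 0.3839, 0.0355]
tool_rot: [-1.571, -0.023, 0.023]
ft_force: [0.7, -0.4, -0.6]
grip_width: 0.734
```

>>> {"name": "play_rows", "arguments": {"translation": [[0,-4,0],[0,-10,0],[0,-20,0],[0,-30,0],[0,-30,0],[0,-20,0],[0,-10,0],[0,-4,0],[0,0,0],[0,0,0]], "turn": [[0,0,0],[0,0,0],[0,0,0],[0,0,0],[0,0.1,0],[0,0.12,0],[0,0.12,0],[0,0.12,0],[0,0.12,0],[0,0.12,0]], "fingers": [0.5,0.5,0.5,0.5,0.5,0.5,0.5,0.5,0.5,0.5]}}

```text
time: 9.57
position: [0.468, 0.3841, 0.1653]
tool_rot: [-1.503, 0.529, -0.53]
ft_force: [-0.8, 0.1, -1.0]
grip_width: 0.748
```

```bash
python3 - <<'E'
from h import *
go(.561,.0365,.165,1.65)
S=ctrl.get_image('side');cv2.imwrite('pics/side5.png',S);print(blobs(cmask(S,"red"),40))
E
```

```text
turn [-0.002  0.865 -0.001]
t 9.57 pos [0.468  0.3841 0.1653] d_tool mm (after turn) [3.502e+02 3.000e-01 8.290e+01] F [-0.8  0.1 -1. ] grip 0.748
[([222, 115, 15, 15, 177], [229.3, 122.0]), ([226, 144, 16, 7, 40], [234.0, 147.6]), ([302, 251, 29, 24, 521], [315.8, 262.6])]
```

View pics/side5.png

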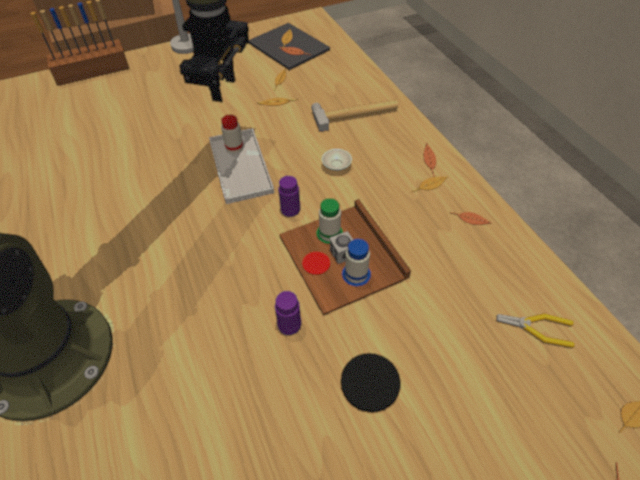

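The red jar stands upright in the tray's far end, cap at (229,122) and foot at about (234,148). Next is green.

>>> {"name": "play_rows", "arguments": {"translation": [[0,0,0],[0,0,0],[0,0,0],[0,0,0],[0,0,0],[0,0,0],[0,0,0],[10,0,3],[22,0,5],[30,0,7]], "turn": [[0,0.12,0],[0,0.12,0],[0,0.12,0],[0,0.12,0],[0,0.12,0],[0,0.12,0],[0,0.12,0],[0,0.025,0],[0,0,0],[0,0,0]], "fingers": [0.5,0.5,0.5,0.5,0.5,0.5,0.5,0.5,0.5,0.5]}}

```text
time: 10.45
position: [0.4842, 0.3238, 0.1637]
tool_rot: [-1.229, 1.177, -1.176]
ft_force: [0.1, -1.0, -0.6]
grip_width: 0.751
```

>>> {"name": "play_rows", "arguments": {"translation": [[36,0,8],[36,0,8],[36,0,8],[36,0,8],[36,0,8],[36,0,8],[32,0,8],[22,0,6],[13,0,4],[5,0,2]], "turn": [[0,0,0],[0,0,0],[0,0,0],[0,0,0],[0,0,0],[0,0,0],[0,0,0],[0,0,0],[0,0,0],[0,0,0]], "fingers": [0.5,0.5,0.5,0.5,0.5,0.5,0.5,0.5,0.5,0.5]}}

```text
time: 11.28
position: [0.5635, 0.0326, 0.1641]
tool_rot: [-1.225, 1.183, -1.186]
ft_force: [-0.9, -0.2, -0.4]
grip_width: 0.748
```

```bash
python3 - <<'E'
from h import *
go(.561,.0365,.043,1.65)
S=ctrl.get_image('side');cv2.imwrite('pics/side6.png',S)
E
```

```text
turn [-0.001  0.005  0.001]
t 11.28 pos [0.5635 0.0326 0.1641] d_tool mm (after turn) [ -4.  121.1  -2.3] F [-0.9 -0.2 -0.4] grip 0.748
```

View pics/side6.png

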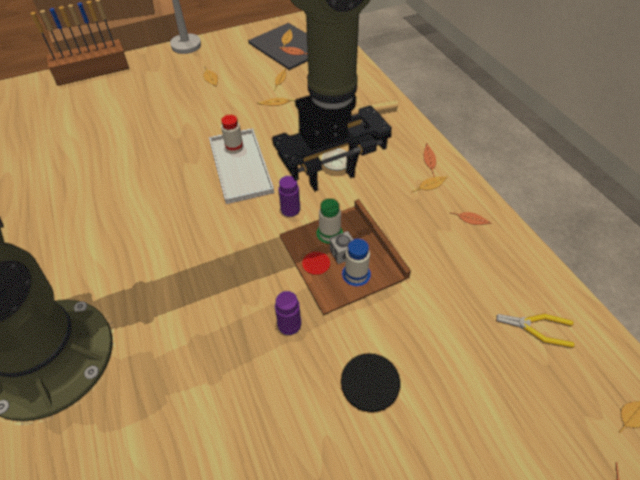

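The gripper is above the green jar with its jaws along x and clear of the purple jar. Descending and closing.

>>> {"name": "play_rows", "arguments": {"translation": [[-3,6,-2],[-1,14,0],[0,20,0],[0,22,0],[0,20,0],[0,16,0],[0,10,0],[0,7,0],[0,4,0],[0,2,0]], "turn": [[0,0,0],[0,0,0],[0,0,0],[0,0,0],[0,0,0],[0,0,0],[0,0,0],[0,0,0],[0,0,0],[0,0,0]], "fingers": [0.5,0.5,0.5,0.5,0.5,0.5,0.5,0.5,0.5,0.5]}}

```text
time: 12.17
position: [0.5609, 0.0417, 0.0422]
tool_rot: [-1.226, 1.182, -1.182]
ft_force: [-0.0, -0.3, -0.1]
grip_width: 0.75
```

>>> {"name": "play_rows", "arguments": {"translation": [[0,0,0],[0,0,0],[0,0,0],[0,0,0],[0,0,0],[0,0,0],[0,0,0],[0,0,0],[0,0,0],[0,0,0]], "turn": [[0,0,0],[0,0,0],[0,0,0],[0,0,0],[0,0,0],[0,0,0],[0,0,0],[0,0,0],[0,0,0],[0,0,0]], "fingers": [0.3,0.15,0.05,-0.05,-0.2,-0.3,-0.3,-0.3,-0.3,-0.3]}}

```text
time: 13.0
position: [0.561, 0.041, 0.0429]
tool_rot: [-1.225, 1.183, -1.183]
ft_force: [-2.3, 0.3, 5.9]
grip_width: 0.496
```

```bash
python3 - <<'E'
from h import *
go(.560,.318,.043,1.65)
E
```

```text
turn [-0.     0.006 -0.   ]
t 13.0 pos [0.561  0.041  0.0429] d_tool mm (after turn) [-2.769e+02 -1.000e-01  7.000e+00] F [-2.3  0.3  5.9] grip 0.496
```

>>> {"name": "play_rows", "arguments": {"translation": [[0,-2,0],[0,-4,0],[0,-8,0],[0,-14,0],[0,-20,0],[0,-20,0],[0,-20,0],[0,-16,0],[-6,-10,-2],[-12,-6,-4]], "turn": [[0,0,0],[0,0,0],[0,0,0],[0,0,0],[0,0,0],[0,0,0],[0,0,0],[0,0,0],[0,0,0],[0,0,0]], "fingers": [-0.3,-0.3,-0.3,-0.3,-0.3,-0.3,-0.3,-0.3,-0.3,-0.3]}}

```text
time: 13.83
position: [0.5553, 0.0573, 0.1644]
tool_rot: [-1.222, 1.183, -1.187]
ft_force: [0.6, -0.3, -1.1]
grip_width: 0.496
```

```bash
python3 - <<'E'
from h import *
go(.460,.3225,.163,1.65)
E
```

```text
turn [-0.003  0.003  0.   ]
t 13.83 pos [0.5553 0.0573 0.1644] d_tool mm (after turn) [-267.8    1.4  -87.6] F [ 0.6 -0.3 -1.1] grip 0.496
```

>>> {"name": "play_rows", "arguments": {"translation": [[-20,0,-7],[-30,0,-10],[-35,0,-12],[-35,0,-12],[-35,0,-12],[-35,0,-12],[-30,0,-9],[-22,0,-7],[-14,0,-4],[-8,0,-2]], "turn": [[0,0,0],[0,0,0],[0,0,0],[0,0,0],[0,0,0],[0,0,0],[0,0,0],[0,0,0],[0,0,0],[0,0,0]], "fingers": [-0.3,-0.3,-0.3,-0.3,-0.3,-0.3,-0.3,-0.3,-0.3,-0.3]}}

```text
time: 14.67
position: [0.4566, 0.3218, 0.1621]
tool_rot: [-1.228, 1.181, -1.181]
ft_force: [0.5, -0.6, -1.7]
grip_width: 0.499
```

```bash
python3 - <<'E'
from h import *
S=ctrl.get_image('side');cv2.imwrite('pics/side7.png',S)
go(.460,.3225,.036,1.65)
E
```

```text
turn [ 0.     0.01  -0.001]
t 14.72 pos [0.4567 0.3223 0.1622] d_tool mm (after turn) [-1.000e-01  1.262e+02  3.300e+00] F [ 0.7  0.7 -1.3] grip 0.499
```

View pics/side7.png

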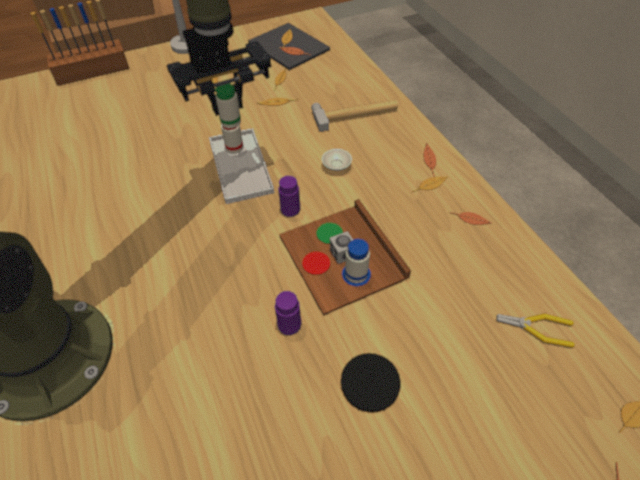

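The green jar hangs upright over the middle of the tray at about (229,105), with the red jar behind it. Lowering.

>>> {"name": "play_rows", "arguments": {"translation": [[0,6,3],[0,16,0],[0,22,0],[0,22,0],[0,20,0],[0,16,0],[0,12,0],[0,7,0],[0,4,0],[0,2,0]], "turn": [[0,0,0],[0,0,0],[0,0,0],[0,0,0],[0,0,0],[0,0,0],[0,0,0],[0,0,0],[0,0,0],[0,0,0]], "fingers": [-0.3,-0.3,-0.3,-0.3,-0.3,-0.3,-0.3,-0.3,-0.3,-0.3]}}

```text
time: 15.55
position: [0.4617, 0.3189, 0.0352]
tool_rot: [-1.225, 1.184, -1.185]
ft_force: [0.6, -0.3, -1.8]
grip_width: 0.5
```

>>> {"name": "play_rows", "arguments": {"translation": [[0,0.5,0],[0,0,0],[0,0,0],[0,0,0],[0,0,0],[0,0,0],[0,0,0],[0,0,0],[0,0,0],[0,0,0]], "turn": [[0,0,0],[0,0,0],[0,0,0],[0,0,0],[0,0,0],[0,0,0],[0,0,0],[0,0,0],[0,0,0],[0,0,0]], "fingers": [-0.3,-0.3,-0.3,-0.3,-0.3,-0.3,-0.3,-0.3,-0.3,-0.3]}}

```text
time: 16.38
position: [0.4611, 0.3197, 0.0348]
tool_rot: [-1.226, 1.183, -1.183]
ft_force: [0.9, -0.5, -1.3]
grip_width: 0.502
```

>>> {"name": "play_rows", "arguments": {"translation": [[0,0.7,0],[0,0,0],[0,0,0],[0,0,0],[0,0,0],[0,0,0],[0,0,0],[0,0,0],[0,0,0],[0,0,0]], "turn": [[0,0,0],[0,0,0],[0,0,0],[0,0,0],[0,0,0],[0,0,0],[0,0,0],[0,0,0],[0,0,0],[0,0,0]], "fingers": [-0.3,-0.3,0.05,0.1,0.15,0.3,0.4,0.5,0.5,0.5]}}

```text
time: 17.22
position: [0.4611, 0.3196, 0.0342]
tool_rot: [-1.225, 1.183, -1.183]
ft_force: [-1.3, 0.5, 0.3]
grip_width: 0.738
```

>>> {"name": "play_rows", "arguments": {"translation": [[0,-4,0],[0,-10,0],[0,-20,0],[0,-30,0],[0,-30,0],[0,-20,0],[0,-10,0],[0,-4,0],[5,0,1],[10,0,3]], "turn": [[0,0,0],[0,0,0],[0,0,0],[0,0,0],[0,0,0],[0,0,0],[0,0,0],[0,0,0],[0,0,0],[0,0,0]], "fingers": [0.5,0.5,0.5,0.5,0.5,0.5,0.5,0.5,0.5,0.5]}}

```text
time: 18.05
position: [0.4644, 0.3052, 0.161]
tool_rot: [-1.229, 1.182, -1.181]
ft_force: [-0.7, 0.9, -1.4]
grip_width: 0.751
```

```bash
python3 - <<'E'
from h import *
S=ctrl.get_image('side');cv2.imwrite('pics/side8.png',S)
T=ctrl.get_image('top');cv2.imwrite('pics/top8.png',T)
for n,I in(("top",T),("side",S)): print(n,blobs(cmask(I,"green"),60))
go(.564,-.077,.163,1.65)
E
```

```text
top [([286, 211, 30, 29, 667], [300.7, 225.2]), ([118, 258, 24, 23, 407], [129.3, 268.8])]
side [([229, 133, 15, 15, 171], [236.2, 140.1]), ([317, 223, 25, 20, 317], [327.5, 231.4])]
turn [0.002 0.003 0.003]
t 18.15 pos [0.4659 0.3015 0.1606] d_tool mm (after turn) [381.2  -2.4  87.2] F [ 0.  -0.7 -0.4] grip 0.747
```

View pics/side8.png

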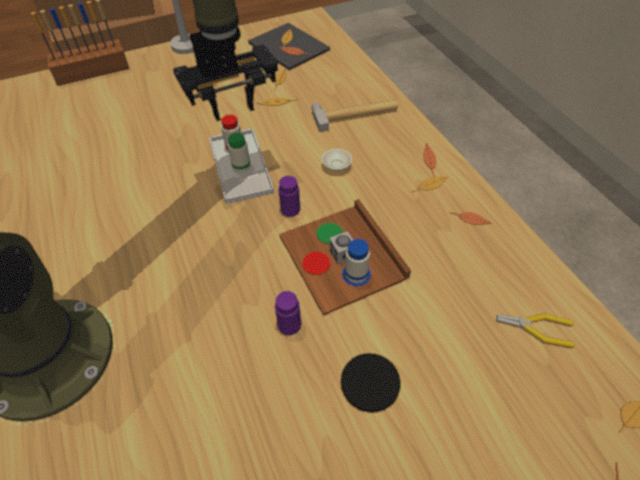

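Red and green stand upright in the tray, caps at (230,122) and (236,140). Now blue.

>>> {"name": "play_rows", "arguments": {"translation": [[15,0,4],[25,0,6],[33,0,8],[36,0,8],[36,0,8],[36,0,8],[36,0,8],[36,0,8],[36,0,8],[34,0,8]], "turn": [[0,0,0],[0,0,0],[0,0,0],[0,0,0],[0,0,0],[0,0,0],[0,0,0],[0,0,0],[0,0,0],[0,0,0]], "fingers": [0.5,0.5,0.5,0.5,0.5,0.5,0.5,0.5,0.5,0.5]}}

```text
time: 18.98
position: [0.5502, -0.0181, 0.1611]
tool_rot: [-1.226, 1.185, -1.184]
ft_force: [0.5, 1.0, -0.1]
grip_width: 0.749
```

>>> {"name": "play_rows", "arguments": {"translation": [[26,0,6],[18,0,4],[10,0,2],[4,0,1],[0,0,0],[0,0,0],[0,0,0],[0,0,0],[0,0,0],[0,0,0]], "turn": [[0,0,0],[0,0,0],[0,0,0],[0,0,0],[0,0,0],[0,0,0],[0,0,0],[0,0,0],[0,0,0],[0,0,0]], "fingers": [0.5,0.5,0.5,0.5,0.5,0.5,0.5,0.5,0.5,0.5]}}

```text
time: 19.82
position: [0.5659, -0.0721, 0.1622]
tool_rot: [-1.226, 1.182, -1.182]
ft_force: [-0.8, -1.1, -0.3]
grip_width: 0.752
```

```bash
python3 - <<'E'
from h import *
S=ctrl.get_image('side');cv2.imwrite('pics/side9.png',S)
go(.564,-.077,.043,1.65)
E
```

```text
turn [-0.     0.007 -0.   ]
t 19.87 pos [ 0.5659 -0.0723  0.1622] d_tool mm (after turn) [  4.6 119.2  -2. ] F [ 0.9 -0.7 -1. ] grip 0.753
```

View pics/side9.png

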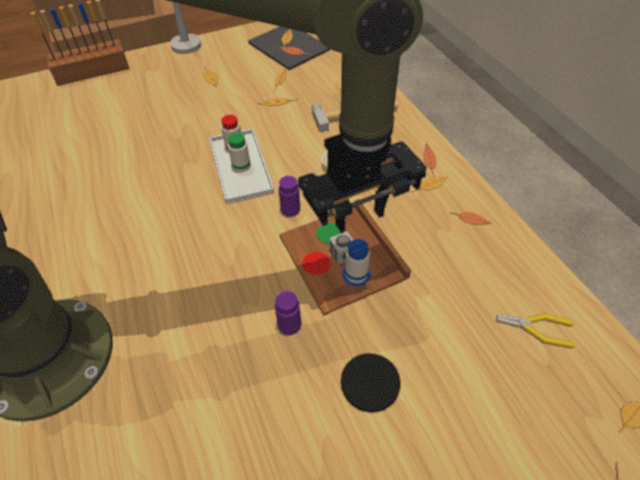

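The gripper is over the blue jar, cap at (358,250), and everything else stands.

>>> {"name": "play_rows", "arguments": {"translation": [[4,6,-2],[0,14,0],[0,20,0],[0,22,0],[0,20,0],[0,16,0],[0,10,0],[0,6,0],[0,4,0],[0,1,0]], "turn": [[0,0.006,0],[0,0,0],[0,0,0],[0,0,0],[0,0,0],[0,0,0],[0,0,0],[0,0,0],[0,0,0],[0,0,0]], "fingers": [0.5,0.5,0.5,0.5,0.5,0.5,0.5,0.5,0.5,0.5]}}

```text
time: 20.7
position: [0.5641, -0.0772, 0.043]
tool_rot: [-1.223, 1.188, -1.188]
ft_force: [-0.1, 0.5, -0.5]
grip_width: 0.751
```

>>> {"name": "play_rows", "arguments": {"translation": [[0,0,0],[0,0,0],[0,0,0],[0,0,0],[0,0,0],[0,0,0],[0,0,0],[0,0,0],[0,0,0],[0,0,0]], "turn": [[0,0,0],[0,0,0],[0,0,0],[0,0,0],[0,0,0],[0,0,0],[0,0,0],[0,0,0],[0,0,0],[0,0,0]], "fingers": [0.3,0.15,0.05,-0.05,-0.2,-0.3,-0.3,-0.3,-0.3,-0.3]}}

```text
time: 21.53
position: [0.5642, -0.077, 0.0437]
tool_rot: [-1.222, 1.188, -1.188]
ft_force: [-2.4, 0.7, 6.2]
grip_width: 0.501
```

>>> {"name": "play_rows", "arguments": {"translation": [[0,-2,0],[0,-4,0],[0,-8,0],[0,-14,0],[0,-20,0],[0,-20,0],[0,-20,0],[0,-16,0],[-6,-10,-2],[-12,-6,-4]], "turn": [[0,0,0],[0,0,0],[0,0,0],[0,0,0],[0,0,0],[0,0,0],[0,0,0],[0,0,0],[0,0,0],[0,0,0]], "fingers": [-0.3,-0.3,-0.3,-0.3,-0.3,-0.3,-0.3,-0.3,-0.3,-0.3]}}

```text
time: 22.37
position: [0.5582, -0.0608, 0.165]
tool_rot: [-1.22, 1.188, -1.192]
ft_force: [-0.7, 0.1, -3.0]
grip_width: 0.5
```

```bash
python3 - <<'E'
from h import *
go(.452,.2505,.163,1.65)
E
```

```text
turn [-0.003 -0.003  0.001]
t 22.37 pos [ 0.5582 -0.0608  0.165 ] d_tool mm (after turn) [-314.2    2.   -97.2] F [-0.7  0.1 -3. ] grip 0.5
```

>>> {"name": "play_rows", "arguments": {"translation": [[-20,0,-6],[-30,0,-9],[-35,0,-11],[-38,0,-12],[-38,0,-12],[-38,0,-12],[-38,0,-12],[-35,0,-11],[-24,0,-7],[-14,0,-4]], "turn": [[0,0,0],[0,0,0],[0,0,0],[0,0,0],[0,0,0],[0,0,0],[0,0,0],[0,0,0],[0,0,0],[0,0,0]], "fingers": [-0.3,-0.3,-0.3,-0.3,-0.3,-0.3,-0.3,-0.3,-0.3,-0.3]}}

```text
time: 23.2
position: [0.4498, 0.2523, 0.1629]
tool_rot: [-1.225, 1.185, -1.182]
ft_force: [-0.5, -0.6, -1.9]
grip_width: 0.497
```

>>> {"name": "play_rows", "arguments": {"translation": [[0,0,0],[0,0,0],[0,0,0],[0,0,0],[0,0,0],[0,0,0],[0,0,0],[0,0,0],[0,0,0],[0,0,0]], "turn": [[0,0,0],[0,0,0],[0,0,0],[0,0,0],[0,0,0],[0,0,0],[0,0,0],[0,0,0],[0,0,0],[0,0,0]], "fingers": [-0.3,-0.3,-0.3,-0.3,-0.3,-0.3,-0.3,-0.3,-0.3,-0.3]}}

```text
time: 24.03
position: [0.4526, 0.2478, 0.1632]
tool_rot: [-1.223, 1.188, -1.188]
ft_force: [0.2, 0.1, -3.0]
grip_width: 0.497
```

```bash
python3 - <<'E'
from h import *
S=ctrl.get_image('side');cv2.imwrite('pics/side10.png',S)
go(.452,.2505,.036,1.65)
E
```

```text
turn [-0.  0.  0.]
t 24.08 pos [0.4526 0.2479 0.1632] d_tool mm (after turn) [ -2.7 127.2  -0.5] F [-0.3  0.1 -3. ] grip 0.5
```

View pics/side10.png

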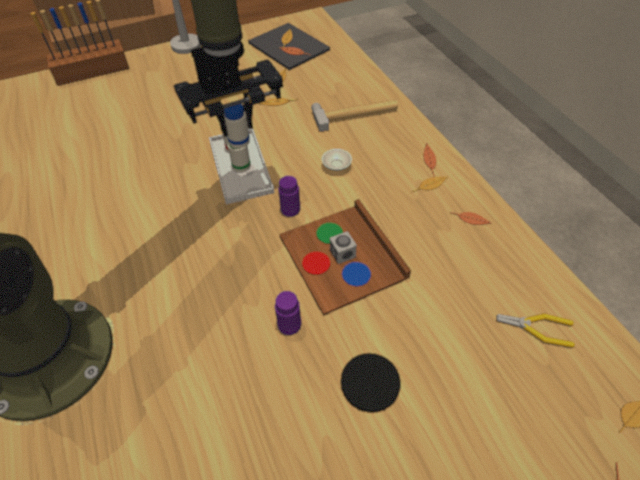

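The blue jar is upright over the near slot at about (236,125). All coasters are bare, and the block is untouched at (343,247).

>>> {"name": "play_rows", "arguments": {"translation": [[-2,6,0],[0,16,0],[0,22,0],[0,22,0],[0,20,0],[0,16,0],[0,12,0],[0,7,0],[0,4,0],[0,2,0]], "turn": [[0,0,0],[0,0,0],[0,0,0],[0,0,0],[0,0,0],[0,0,0],[0,0,0],[0,0,0],[0,0,0],[0,0,0]], "fingers": [-0.3,-0.3,-0.3,-0.3,-0.3,-0.3,-0.3,-0.3,-0.3,-0.3]}}

```text
time: 24.92
position: [0.4526, 0.25, 0.036]
tool_rot: [-1.223, 1.188, -1.188]
ft_force: [-0.1, -0.2, -2.0]
grip_width: 0.499
```

>>> {"name": "play_rows", "arguments": {"translation": [[0,0.7,0],[0,0.5,0],[0,0,0],[0,0,0],[0,0,0],[0,0,0],[0,0,0],[0,0,0],[0,0,0],[0,0,0]], "turn": [[0,0,0],[0,0,0],[0,0,0],[0,0,0],[0,0,0],[0,0,0],[0,0,0],[0,0,0],[0,0,0],[0,0,0]], "fingers": [-0.3,-0.3,-0.3,0.05,0.1,0.15,0.3,0.4,0.5,0.5]}}

```text
time: 25.75
position: [0.4525, 0.2499, 0.035]
tool_rot: [-1.223, 1.188, -1.188]
ft_force: [0.4, -0.6, 0.7]
grip_width: 0.724
```

>>> {"name": "play_rows", "arguments": {"translation": [[0,-4,0],[0,-10,0],[0,-20,0],[0,-30,0],[0,-30,0],[0,-20,0],[0,-10,0],[0,-4,0],[5,0,1],[10,0,4]], "turn": [[0,0,0],[0,0,0],[0,0,0],[0,0,0],[0,0,0],[0,0,0],[0,0,0],[0,0,0],[0,0,0],[0,0,0]], "fingers": [0.5,0.5,0.5,0.5,0.5,0.5,0.5,0.5,0.5,0.5]}}

```text
time: 26.58
position: [0.4567, 0.2354, 0.1618]
tool_rot: [-1.226, 1.187, -1.185]
ft_force: [-0.2, 0.3, -0.9]
grip_width: 0.75
```

```bash
python3 - <<'E'
from h import *
S=ctrl.get_image('side');cv2.imwrite('pics/side11.png',S)
T=ctrl.get_image('top');cv2.imwrite('pics/top11.png',T)
for c in("red","green","blue"):
  for n,I in(("top",T),("side",S)):
    for b in blobs(cmask(I,c),60):
      if b[0][0]>150 or n=="top": print(c,n,b,"z.09",plane(n,b[1],.081)[:2].round(4) if (n=="top" and b[1][0]<250) or (n=="side" and b[1][0]<300) else plane(n,b[1],.013)[:2].round(4))
go(.562,-.0205,.163,1.65)
E
```

```text
red top ([317, 241, 30, 30, 707], [331.2, 255.9]) z.09 [ 0.5033 -0.0202]
red side ([221, 115, 16, 15, 185], [229.0, 121.6]) z.09 [0.468  0.3829]
red side ([302, 251, 29, 24, 519], [315.8, 262.7]) z.09 [ 0.505  -0.0234]
green top ([286, 211, 30, 29, 670], [300.8, 225.2]) z.09 [0.5591 0.0375]
green side ([229, 133, 15, 15, 176], [236.2, 139.7]) z.09 [0.4629 0.3145]
green side ([317, 223, 25, 20, 317], [327.6, 231.3]) z.09 [0.5595 0.0393]
blue top ([348, 211, 30, 29, 669], [362.3, 225.2]) z.09 [ 0.5626 -0.0764]
blue top ([167, 264, 15, 22, 243], [173.4, 275.0]) z.09 [0.4524 0.2431]
blue top ([157, 267, 6, 17, 66], [159.7, 274.8]) z.09 [0.452  0.2658]
blue side ([234, 152, 17, 15, 199], [242.1, 159.0]) z.09 [0.4544 0.2484]
blue side ([343, 263, 27, 23, 485], [356.0, 273.7]) z.09 [ 0.5645 -0.0799]
turn [ 0.002 -0.003  0.003]
t 26.68 pos [0.4581 0.232  0.1615] d_tool mm (after turn) [255.4  -1.5  96.6] F [-0.  -0.3 -0.3] grip 0.751
```

View pics/side11.png

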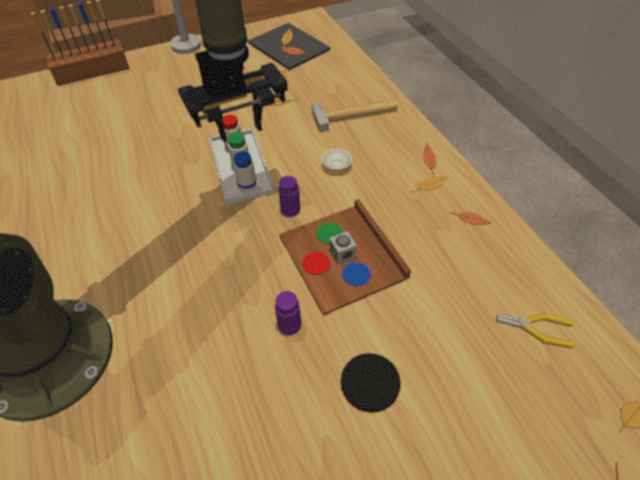

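View pics/top11.png

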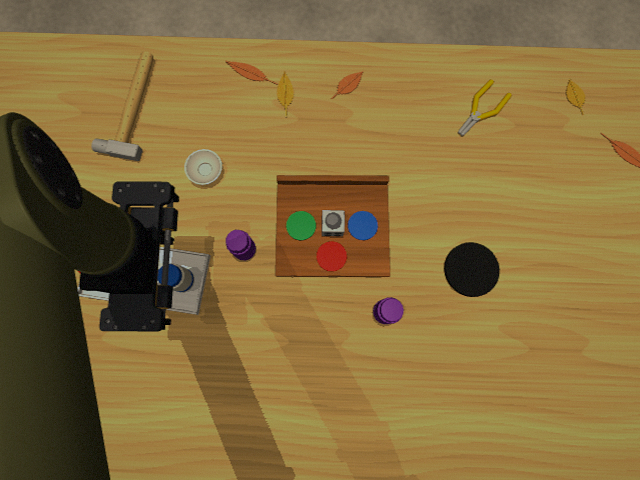

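All three jars stand upright in the tray, caps at (229,122), (236,140) and (242,159) in side. The block at (333,222) in top is free, and the dish hasn't moved. Next is the block.

>>> {"name": "play_rows", "arguments": {"translation": [[15,0,6],[25,0,10],[33,0,13],[36,0,13],[36,0,13],[36,0,13],[30,0,11],[20,0,8],[12,0,5],[7,0,3]], "turn": [[0,0,0],[0,0,0],[0,0,0],[0,0,0],[0,0,0],[0,0,0],[0,0,0],[0,0,0],[0,0,0],[0,0,0]], "fingers": [0.5,0.5,0.5,0.5,0.5,0.5,0.5,0.5,0.5,0.5]}}

```text
time: 27.52
position: [0.5598, -0.0153, 0.1618]
tool_rot: [-1.223, 1.191, -1.191]
ft_force: [-0.9, 0.1, -0.1]
grip_width: 0.753
```

>>> {"name": "play_rows", "arguments": {"translation": [[0,0,0],[0,0,0],[0,20,0],[0,20,0],[0,20,0],[0,16,0],[0,8,0],[0,4,0],[0,0,0],[0,0,0]], "turn": [[0,0,0],[0,0,0],[0,0,0],[0,0,0],[0,0,0],[0,0,0],[0,0,0],[0,0,0],[0,0,0],[0,0,0]], "fingers": [0.5,0.5,0.5,0.5,0.5,0.5,0.5,0.5,0.5,0.5]}}

```text
time: 28.35
position: [0.5606, -0.0116, 0.0756]
tool_rot: [-1.222, 1.187, -1.187]
ft_force: [0.7, 0.1, 0.6]
grip_width: 0.748
```

```bash
python3 - <<'E'
from h import *
S=ctrl.get_image('side');cv2.imwrite('pics/side12.png',cv2.resize(S[110:310,230:430],None,fx=3,fy=3))
print("green tray top",plane("top",(129.3,268.8),.081))
go(.5615,-.0205,.018,1.65)
E
```

```text
green tray top [0.46045526 0.31740908 0.081     ]
turn [-0.002  0.001 -0.   ]
t 28.4 pos [ 0.5609 -0.0117  0.076 ] d_tool mm (after turn) [ 8.8 58.   0.3] F [ 0.8 -0.2 -0.1] grip 0.748
```

View pics/side12.png

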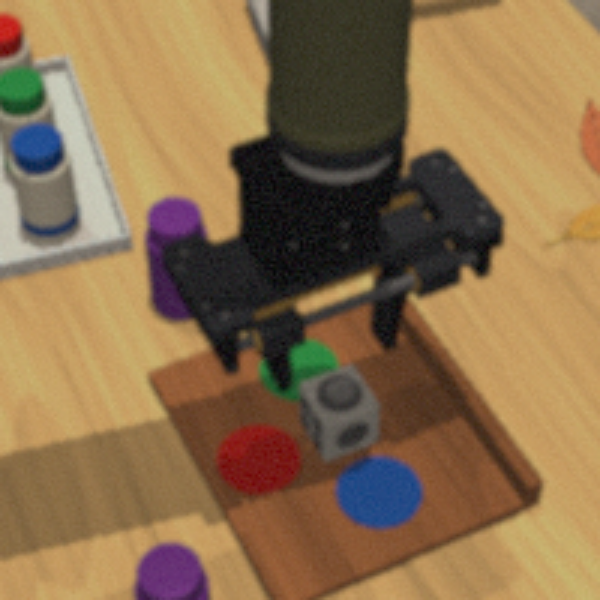

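The jaws straddle the block's line with the block about 9 mm further toward -y. I'll correct that and descend.

>>> {"name": "play_rows", "arguments": {"translation": [[4,0,0],[4,0,0],[0,6,0],[0,12,0],[0,14,0],[0,12,0],[0,8,0],[0,4,0],[0,2,0],[0,0,0]], "turn": [[0,0,0],[0,0,0],[0,0,0],[0,0,0],[0,0,0],[0,0,0],[0,0,0],[0,0,0],[0,0,0],[0,0,0]], "fingers": [0.5,0.5,0.5,0.5,0.5,0.5,0.5,0.5,0.5,0.5]}}

```text
time: 29.23
position: [0.5603, -0.0202, 0.0165]
tool_rot: [-1.223, 1.188, -1.188]
ft_force: [-0.7, 0.3, -0.6]
grip_width: 0.751
```

>>> {"name": "play_rows", "arguments": {"translation": [[0,0,0],[0,0,0],[0,0,0],[0,0,0],[0,0,0],[0,0,0],[0,0,0],[0,0,0],[0,0,0],[0,0,0]], "turn": [[0,0,0],[0,0,0],[0,0,0],[0,0,0],[0,0,0],[0,0,0],[0,0,0],[0,0,0],[0,0,0],[0,0,0]], "fingers": [0.3,0.1,0.0,-0.05,-0.15,-0.4,-0.4,-0.4,-0.4,-0.4], "grip_force": 50}}

```text
time: 30.07
position: [0.5612, -0.0199, 0.0174]
tool_rot: [-1.222, 1.187, -1.188]
ft_force: [2.8, 0.6, 1.5]
grip_width: 0.456
```

```bash
python3 - <<'E'
from h import *
go(.4885,-.278,.12,1.65)
E
```

```text
turn [-0.002  0.    -0.   ]
t 30.07 pos [ 0.5612 -0.0199  0.0174] d_tool mm (after turn) [ 255.9 -102.6  -80.1] F [2.8 0.6 1.5] grip 0.456
```

>>> {"name": "play_rows", "arguments": {"translation": [[0,-2,0],[0,-4,0],[0,-10,0],[0,-16,0],[0,-22,0],[0,-22,0],[0,-16,0],[0,-8,0],[5,-2,-1],[10,0,-3]], "turn": [[0,0,0],[0,0,0],[0,0,0],[0,0,0],[0,0,0],[0,0,0],[0,0,0],[0,0,0],[0,0,0],[0,0,0]], "fingers": [-0.4,-0.4,-0.4,-0.4,-0.4,-0.4,-0.4,-0.4,-0.4,-0.4]}}

```text
time: 30.9
position: [0.5568, -0.0341, 0.119]
tool_rot: [-1.223, 1.186, -1.185]
ft_force: [-0.5, 0.1, -3.9]
grip_width: 0.46
```

>>> {"name": "play_rows", "arguments": {"translation": [[15,0,-5],[22,0,-7],[28,0,-9],[32,0,-10],[35,0,-11],[35,0,-11],[30,0,-9],[22,0,-7],[14,0,-4],[8,0,-3]], "turn": [[0,0,0],[0,0,0],[0,0,0],[0,0,0],[0,0,0],[0,0,0],[0,0,0],[0,0,0],[0,0,0],[0,0,0]], "fingers": [-0.4,-0.4,-0.4,-0.4,-0.4,-0.4,-0.4,-0.4,-0.4,-0.4]}}

```text
time: 31.73
position: [0.4846, -0.2818, 0.1177]
tool_rot: [-1.223, 1.193, -1.191]
ft_force: [0.1, -0.1, -4.8]
grip_width: 0.46
```

>>> {"name": "play_rows", "arguments": {"translation": [[0,0,0],[0,0,0],[0,6,0],[0,12,0],[0,12,0],[0,6,0],[0,0,0],[0,0,0],[0,0,0],[0,0,0]], "turn": [[0,0,0],[0,0,0],[0,0,0],[0,0,0],[0,0,0],[0,0,0],[0,0,0],[0,0,0],[0,0,0],[0,0,0]], "fingers": [-0.4,-0.4,-0.4,-0.4,-0.4,-0.4,-0.4,-0.4,-0.4,-0.4]}}

```text
time: 32.57
position: [0.4883, -0.2786, 0.0834]
tool_rot: [-1.222, 1.187, -1.189]
ft_force: [-0.5, 0.2, -3.8]
grip_width: 0.456
```

```bash
python3 - <<'E'
from h import *
go(.4885,-.278,.0205,1.65)
S=ctrl.get_image('side');cv2.imwrite('pics/side13.png',S)
E
```

```text
turn [-0.001  0.     0.   ]
t 32.57 pos [ 0.4883 -0.2786  0.0834] d_tool mm (after turn) [-0.6 62.9  0.3] F [-0.5  0.2 -3.8] grip 0.456
```

View pics/side13.png

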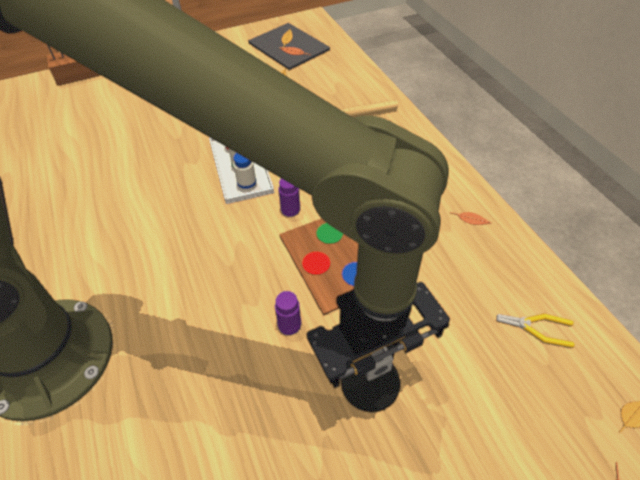

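The block is held over the pad at about (380,370), and the gripper clears the purple jar. Lowering.

>>> {"name": "play_rows", "arguments": {"translation": [[0,6,0],[0,12,0],[0,14,0],[0,12,0],[0,8,0],[0,5,0],[0,3,0],[0,2,0],[0,1,0],[0,0,0]], "turn": [[0,0,0],[0,0,0],[0,0,0],[0,0,0],[0,0,0],[0,0,0],[0,0,0],[0,0,0],[0,0,0],[0,0,0]], "fingers": [-0.4,-0.4,-0.4,-0.4,-0.4,-0.4,-0.4,-0.4,-0.4,-0.4]}}

```text
time: 33.45
position: [0.4881, -0.2785, 0.0201]
tool_rot: [-1.223, 1.187, -1.188]
ft_force: [-0.1, 0.2, -4.6]
grip_width: 0.455
```

>>> {"name": "play_rows", "arguments": {"translation": [[0,0.7,0],[0,0.5,0],[0,0,0],[0,0,0],[0,0,0],[0,0,0],[0,0,0],[0,0,0],[0,0,0],[0,0,0]], "turn": [[0,0,0],[0,0,0],[0,0,0],[0,0,0],[0,0,0],[0,0,0],[0,0,0],[0,0,0],[0,0,0],[0,0,0]], "fingers": [-0.4,-0.4,-0.4,-0.4,-0.4,-0.4,-0.4,-0.4,-0.4,-0.4]}}

```text
time: 34.28
position: [0.4883, -0.2785, 0.0193]
tool_rot: [-1.222, 1.187, -1.188]
ft_force: [-0.5, 0.8, 5.8]
grip_width: 0.458
```

Contact with the pad shows as the force going from -4.6 to +5.8 N. Releasing and rising.

>>> {"name": "play_rows", "arguments": {"translation": [[0,0,0],[0,0,0],[0,0,0],[0,0,0],[0,0,0],[0,0,0],[0,-4,0],[0,-12,0],[0,-24,0],[0,-30,0]], "turn": [[0,0,0],[0,0,0],[0,0,0],[0,0,0],[0,0,0],[0,0,0],[0,0,0],[0,0,0],[0,0,0],[0,0,0]], "fingers": [0.0,0.05,0.1,0.2,0.35,0.5,0.5,0.5,0.5,0.5], "grip_force": 25}}

```text
time: 35.12
position: [0.4865, -0.2779, 0.0889]
tool_rot: [-1.224, 1.191, -1.186]
ft_force: [0.9, 0.8, 1.5]
grip_width: 0.744
```

>>> {"name": "play_rows", "arguments": {"translation": [[0,-30,0],[0,-20,0],[-10,-14,0],[-20,-8,0],[-30,-2,0],[-36,0,0],[-36,0,0],[-36,0,0],[-36,0,0],[-36,0,0]], "turn": [[0,0,0],[0,0,0],[0,0,0],[0,0,0],[0,0,0],[0,0,0],[0,0,0],[0,0,0],[0,0,0],[0,0,0]], "fingers": [0.5,0.5,0.5,0.5,0.5,0.5,0.5,0.5,0.5,0.5]}}

```text
time: 35.95
position: [0.4808, -0.0371, 0.1641]
tool_rot: [-1.22, 1.187, -1.189]
ft_force: [0.1, 0.1, -0.9]
grip_width: 0.75
```

```bash
python3 - <<'E'
from h import *
go(.4525,.2485,.17,1.65)
S=ctrl.get_image('side');cv2.imwrite('pics/side14.png',S)
T=ctrl.get_image('top');cv2.imwrite('pics/top14.png',T)
E
```

```text
turn [-0.002 -0.001 -0.001]
t 35.95 pos [ 0.4808 -0.0371  0.1641] d_tool mm (after turn) [-286.3   -5.9  -20.1] F [ 0.1  0.1 -0.9] grip 0.75
```

View pics/side14.png

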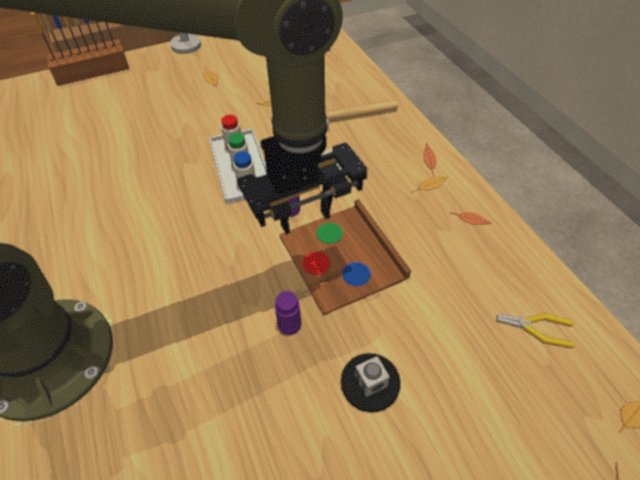

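View pics/top14.png

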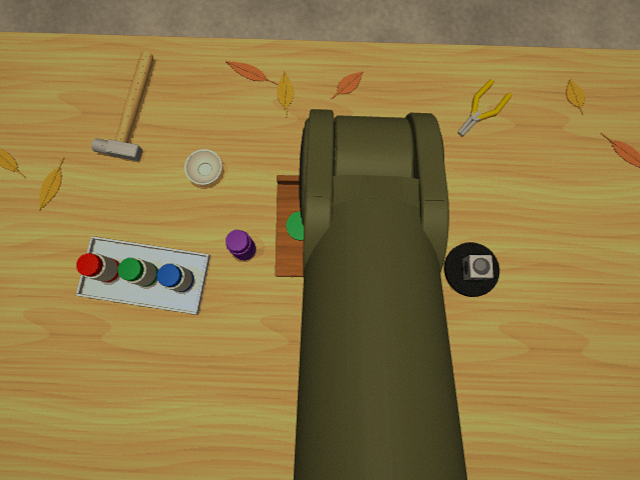

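The block sits on the pad, top face at about (480,266) in top and (373,373) in side, and all three jars are in the tray. I'll check the block's centring and the jars' tray positions.

```bash
python3 - <<'E'
from h import *
T=cv2.imread("pics/top14.png");S=cv2.imread("pics/side14.png")
for n,I,u0,r in(("top",T,(478,266),26),("side",S,(373,375),24)):
    x,y=u0; g=cv2.cvtColor(I,cv2.COLOR_BGR2HSV)[y-r:y+r,x-r:x+r]
    w=cv2.inRange(g,(0,0,105),(180,70,255)); k=max(cv2.findContours(w,0,1)[0],key=len)
    h=cv2.convexHull(k)[:,0].astype(float)+[x-r,y-r]
    P=np.array([plane(n,u,.052)[:2] for u in h]).astype(np.float32); print(n,"block",cv2.minAreaRect(P*1000))
    d=cv2.resize(I[y-40:y+40,x-40:x+40],None,fx=6,fy=6,interpolation=cv2.INTER_CUBIC); cv2.imwrite(f"pics/z14{n}.png",d)
for c in("red","green","blue"):
    a=[b for b in blobs(cmask(T,c),100) if b[1][0]<250][0][1]; b=[b for b in blobs(cmask(S,c),100) if 150<b[1][0]<280][0][1]
    print(c,plane("top",a,.081)[:2].round(4),plane("side",b,.081)[:2].round(4),tri(a,b)[0].round(4))
E
python3 -c "
import cv2,numpy as np
cv2.imwrite('pics/z14.png',np.hstack([cv2.imread('pics/z14top.png')[:,:400],cv2.imread('pics/z14side.png')[:,:400]]))"
```

```text
top block ((487.5242919921875, -279.1388854980469), (38.44477081298828, 39.815887451171875), 1.7589514255523682)
side block ((488.51995849609375, -282.3435974121094), (40.856388092041016, 41.92867660522461), 1.4186078310012817)
red [0.4656 0.385 ] [0.4683 0.3823] [0.4675 0.3863 0.0781]
green [0.46   0.3167] [0.4628 0.3142] [0.4619 0.3176 0.0783]
blue [0.4521 0.2509] [0.4543 0.2492] [0.4535 0.2513 0.0793]
```

View pics/z14.png

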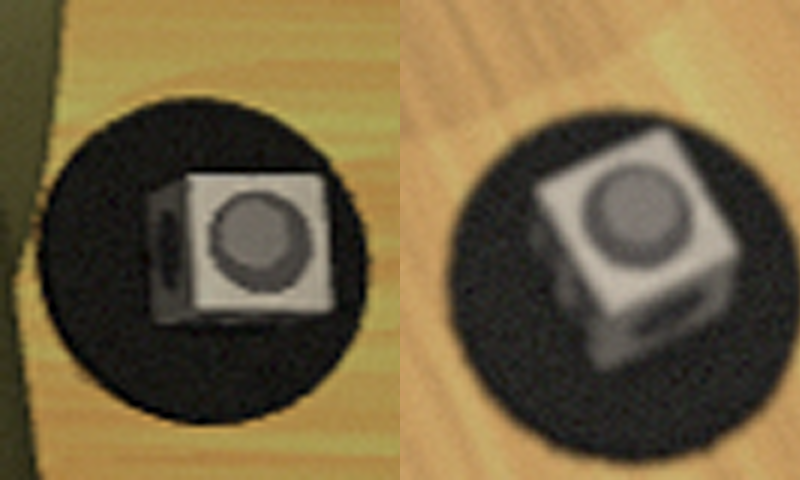

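The block is within about 2 mm of the pad's centre in both views. Now put the blue jar back.

>>> {"name": "play_rows", "arguments": {"translation": [[-36,0,-2],[-36,0,-3],[-36,0,-3],[-36,0,-3],[-36,0,-3],[-36,0,-3],[-30,0,-2],[-20,0,-1],[-12,0,0],[-5,0,0]], "turn": [[0,0,0],[0,0,0],[0,0,0],[0,0,0],[0,0,0],[0,0,0],[0,0,0],[0,0,0],[0,0,0],[0,0,0]], "fingers": [0.5,0.5,0.5,0.5,0.5,0.5,0.5,0.5,0.5,0.5]}}

```text
time: 36.88
position: [0.4529, 0.2451, 0.1634]
tool_rot: [-1.223, 1.186, -1.187]
ft_force: [0.2, 0.7, 0.6]
grip_width: 0.749
```

>>> {"name": "play_rows", "arguments": {"translation": [[0,0,0],[0,0,0],[0,10,0],[0,15,0],[0,15,0],[0,10,0],[0,0,0],[0,0,0],[0,0,0],[0,0,0]], "turn": [[0,0,0],[0,0,0],[0,0,0],[0,0,0],[0,0,0],[0,0,0],[0,0,0],[0,0,0],[0,0,0],[0,0,0]], "fingers": [0.5,0.5,0.5,0.5,0.5,0.5,0.5,0.5,0.5,0.5]}}

```text
time: 37.72
position: [0.4534, 0.244, 0.1137]
tool_rot: [-1.221, 1.188, -1.188]
ft_force: [0.1, -0.1, 0.5]
grip_width: 0.751
```

```bash
python3 - <<'E'
from h import *
go(.4525,.2502,.035,1.65)
E
```

```text
turn [-0.001 -0.    -0.001]
t 37.72 pos [0.4534 0.244  0.1137] d_tool mm (after turn) [-6.2 78.7 -0.7] F [ 0.1 -0.1  0.5] grip 0.751
```

>>> {"name": "play_rows", "arguments": {"translation": [[-3,0,-0.7],[-3,0,0],[0,10,0],[0,16,0],[0,18,0],[0,16,0],[0,10,0],[0,6,0],[0,2.5,0],[0,0,0]], "turn": [[0,0,0],[0,0,0],[0,0,0],[0,0,0],[0,0,0],[0,0,0],[0,0,0],[0,0,0],[0,0,0],[0,0,0]], "fingers": [0.5,0.5,0.5,0.5,0.5,0.5,0.5,0.5,0.5,0.5]}}

```text
time: 38.55
position: [0.4517, 0.2498, 0.0339]
tool_rot: [-1.223, 1.188, -1.188]
ft_force: [0.5, 1.4, -0.5]
grip_width: 0.749
```

>>> {"name": "play_rows", "arguments": {"translation": [[0,0,0],[0,0,0],[0,0,0],[0,0,0],[0,0,0],[0,0,0],[0,0,0],[0,0,0],[0,0,0],[0,0,0]], "turn": [[0,0,0],[0,0,0],[0,0,0],[0,0,0],[0,0,0],[0,0,0],[0,0,0],[0,0,0],[0,0,0],[0,0,0]], "fingers": [0.3,0.15,0.05,-0.05,-0.2,-0.3,-0.3,-0.3,-0.3,-0.3]}}

```text
time: 39.38
position: [0.4525, 0.2502, 0.0349]
tool_rot: [-1.221, 1.187, -1.188]
ft_force: [0.9, -0.1, 4.5]
grip_width: 0.501
```

>>> {"name": "play_rows", "arguments": {"translation": [[0,-2,0],[0,-4,0],[0,-8,0],[0,-16,0],[0,-22,0],[0,-24,0],[0,-24,0],[0,-16,0],[6,-10,2],[12,-4,4]], "turn": [[0,0,0],[0,0,0],[0,0,0],[0,0,0],[0,0,0],[0,0,0],[0,0,0],[0,0,0],[0,0,0],[0,0,0]], "fingers": [-0.3,-0.3,-0.3,-0.3,-0.3,-0.3,-0.3,-0.3,-0.3,-0.3]}}

```text
time: 40.22
position: [0.4583, 0.2333, 0.1659]
tool_rot: [-1.222, 1.186, -1.185]
ft_force: [-0.0, 0.4, -2.9]
grip_width: 0.495
```

```bash
python3 - <<'E'
from h import *
go(.5627,-.077,.165,1.65)
E
```

```text
turn [-0.001  0.003 -0.002]
t 40.22 pos [0.4583 0.2333 0.1659] d_tool mm (after turn) [313.2   0.9  95.4] F [-0.   0.4 -2.9] grip 0.495
```

>>> {"name": "play_rows", "arguments": {"translation": [[20,0,6],[30,0,9],[35,0,10],[38,0,12],[38,0,12],[38,0,12],[38,0,12],[34,0,10],[24,0,7],[13,0,4]], "turn": [[0,0,0],[0,0,0],[0,0,0],[0,0,0],[0,0,0],[0,0,0],[0,0,0],[0,0,0],[0,0,0],[0,0,0]], "fingers": [-0.3,-0.3,-0.3,-0.3,-0.3,-0.3,-0.3,-0.3,-0.3,-0.3]}}

```text
time: 41.05
position: [0.5601, -0.0797, 0.1633]
tool_rot: [-1.223, 1.193, -1.194]
ft_force: [-0.1, -0.4, -2.1]
grip_width: 0.499
```

>>> {"name": "play_rows", "arguments": {"translation": [[0,0,0],[0,0,0],[0,8,0],[0,15,0],[0,20,0],[0,15,0],[0,8,0],[0,0,0],[0,0,0],[0,0,0]], "turn": [[0,0,0],[0,0,0],[0,0,0],[0,0,0],[0,0,0],[0,0,0],[0,0,0],[0,0,0],[0,0,0],[0,0,0]], "fingers": [-0.3,-0.3,-0.3,-0.3,-0.3,-0.3,-0.3,-0.3,-0.3,-0.3]}}

```text
time: 41.88
position: [0.5619, -0.0727, 0.0991]
tool_rot: [-1.222, 1.186, -1.188]
ft_force: [0.4, 0.0, -2.1]
grip_width: 0.499
```

```bash
python3 - <<'E'
from h import *
go(.5627,-.077,.045,1.65)
S=ctrl.get_image('side');cv2.imwrite('pics/side15.png',cv2.resize(S[110:310,230:430],None,fx=3,fy=3))
E
```

```text
turn [-0.001  0.001 -0.   ]
t 41.88 pos [ 0.5619 -0.0727  0.0991] d_tool mm (after turn) [ 4.3 54.1  0.7] F [ 0.4  0.  -2.1] grip 0.499
```

View pics/side15.png

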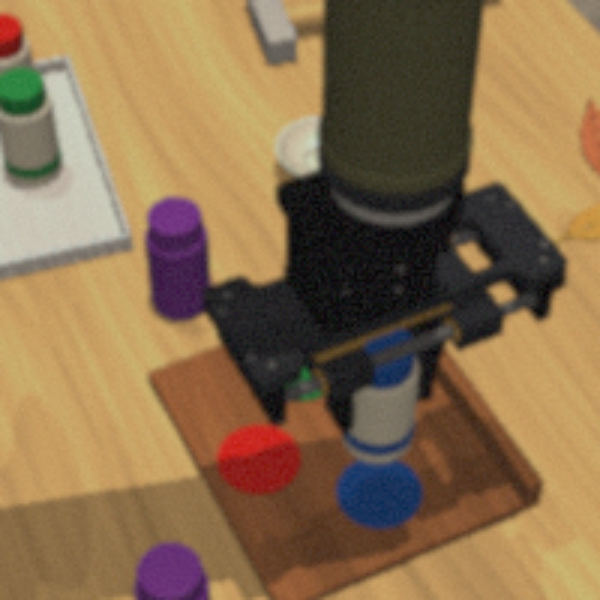

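The blue jar hangs just above the blue coaster, foot at about (380,445) in the enlargement, and upright.

>>> {"name": "play_rows", "arguments": {"translation": [[2,0,0.7],[2,0,0],[0,8,0],[0,12,0],[0,13,0],[0,10,0],[0,6,0],[0,3,0],[0,2,0],[0,0,0]], "turn": [[0,0,0],[0,0,0],[0,0,0],[0,0,0],[0,0,0],[0,0,0],[0,0,0],[0,0,0],[0,0,0],[0,0,0]], "fingers": [-0.3,-0.3,-0.3,-0.3,-0.3,-0.3,-0.3,-0.3,-0.3,-0.3]}}

```text
time: 42.77
position: [0.5619, -0.0772, 0.0443]
tool_rot: [-1.223, 1.188, -1.188]
ft_force: [-0.1, 0.3, -1.6]
grip_width: 0.501
```

```bash
python3 - <<'E'
from h import *
go(.5627,-.077,.0438,1.65)
E
```

```text
turn [ 0. -0. -0.]
t 42.77 pos [ 0.5619 -0.0772  0.0443] d_tool mm (after turn) [-0.2  0.5  0.8] F [-0.1  0.3 -1.6] grip 0.501
```

>>> {"name": "play_rows", "arguments": {"translation": [[0,0,0.8],[0,0.6,0],[0,0.3,0],[0,0,0],[0,0,0],[0,0,0],[0,0,0],[0,0,0],[0,0,0],[0,0,0]], "turn": [[0,0,0],[0,0,0],[0,0,0],[0,0,0],[0,0,0],[0,0,0],[0,0,0],[0,0,0],[0,0,0],[0,0,0]], "fingers": [-0.3,-0.3,-0.3,-0.3,0.05,0.1,0.2,0.3,0.5,0.5]}}

```text
time: 43.6
position: [0.5628, -0.077, 0.0433]
tool_rot: [-1.223, 1.188, -1.188]
ft_force: [0.2, 0.2, -0.1]
grip_width: 0.702
```

>>> {"name": "play_rows", "arguments": {"translation": [[0,0,0],[0,-4,0],[0,-10,0],[0,-20,0],[0,-30,0],[0,-30,0],[0,-20,0],[-10,-6,-3],[-20,0,-6],[-30,0,-8]], "turn": [[0,0,0],[0,0,0],[0,0,0],[0,0,0],[0,0,0],[0,0,0],[0,0,0],[0,0,0],[0,0,0],[0,0,0]], "fingers": [0.5,0.5,0.5,0.5,0.5,0.5,0.5,0.5,0.5,0.5]}}

```text
time: 44.43
position: [0.545, -0.0203, 0.1655]
tool_rot: [-1.218, 1.189, -1.195]
ft_force: [0.2, -0.9, -0.0]
grip_width: 0.751
```

```bash
python3 - <<'E'
from h import *
go(.4611,.3157,.165,1.65)
S=ctrl.get_image('side');cv2.imwrite('pics/side16.png',S)
E
```

```text
turn [-0.004 -0.005  0.001]
t 44.43 pos [ 0.545  -0.0203  0.1655] d_tool mm (after turn) [-338.3    0.5  -74.2] F [ 0.2 -0.9 -0. ] grip 0.751
```

View pics/side16.png

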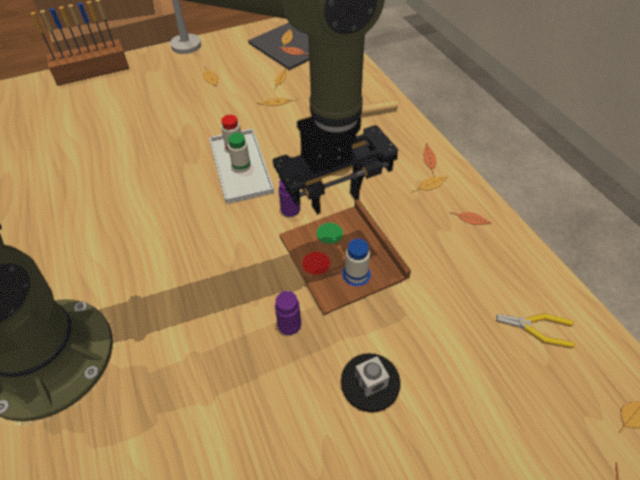

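The blue jar stands upright on its coaster with the rim showing around it, foot at about (357,275). Now green, with -330 mm to go along tool x.

>>> {"name": "play_rows", "arguments": {"translation": [[-36,0,-8],[-38,0,-8],[-38,0,-8],[-38,0,-9],[-38,0,-9],[-38,0,-9],[-38,0,-8],[-30,0,-6],[-22,0,-5],[-14,0,-3]], "turn": [[0,0,0],[0,0,0],[0,0,0],[0,0,0],[0,0,0],[0,0,0],[0,0,0],[0,0,0],[0,0,0],[0,0,0]], "fingers": [0.5,0.5,0.5,0.5,0.5,0.5,0.5,0.5,0.5,0.5]}}

```text
time: 45.32
position: [0.4602, 0.3136, 0.1641]
tool_rot: [-1.223, 1.185, -1.184]
ft_force: [0.1, -1.0, -1.0]
grip_width: 0.749
```

>>> {"name": "play_rows", "arguments": {"translation": [[0,0,0],[0,0,0],[0,10,0],[0,15,0],[0,15,0],[0,10,0],[0,0,0],[0,0,0],[0,0,0],[0,0,0]], "turn": [[0,0,0],[0,0,0],[0,0,0],[0,0,0],[0,0,0],[0,0,0],[0,0,0],[0,0,0],[0,0,0],[0,0,0]], "fingers": [0.5,0.5,0.5,0.5,0.5,0.5,0.5,0.5,0.5,0.5]}}

```text
time: 46.15
position: [0.4623, 0.3103, 0.1143]
tool_rot: [-1.221, 1.188, -1.188]
ft_force: [-0.1, -0.6, -0.8]
grip_width: 0.75
```

```bash
python3 - <<'E'
from h import *
go(.4611,.3157,.035,1.65)
E
```

```text
turn [-0.001 -0.    -0.001]
t 46.15 pos [0.4623 0.3103 0.1143] d_tool mm (after turn) [-5.5 79.3 -1.1] F [-0.1 -0.6 -0.8] grip 0.75
```

>>> {"name": "play_rows", "arguments": {"translation": [[-3,0,-1],[-2.5,0,0],[0,10,0],[0,16,0],[0,18,0],[0,16,0],[0,10,0],[0,6,0],[0,2.5,0],[0,0,0]], "turn": [[0,0,0],[0,0,0],[0,0,0],[0,0,0],[0,0,0],[0,0,0],[0,0,0],[0,0,0],[0,0,0],[0,0,0]], "fingers": [0.5,0.5,0.5,0.5,0.5,0.5,0.5,0.5,0.5,0.5]}}

```text
time: 46.98
position: [0.4603, 0.3157, 0.0346]
tool_rot: [-1.223, 1.188, -1.188]
ft_force: [-0.4, 0.4, 0.7]
grip_width: 0.749
```

>>> {"name": "play_rows", "arguments": {"translation": [[0,0,0],[0,0,0],[0,0,0],[0,0,0],[0,0,0],[0,0,0],[0,0,0],[0,0,0],[0,0,0],[0,0,0]], "turn": [[0,0,0],[0,0,0],[0,0,0],[0,0,0],[0,0,0],[0,0,0],[0,0,0],[0,0,0],[0,0,0],[0,0,0]], "fingers": [0.3,0.15,0.05,-0.05,-0.2,-0.3,-0.3,-0.3,-0.3,-0.3]}}

```text
time: 47.82
position: [0.4608, 0.3159, 0.0354]
tool_rot: [-1.222, 1.188, -1.188]
ft_force: [0.2, 0.2, 5.6]
grip_width: 0.496
```

>>> {"name": "play_rows", "arguments": {"translation": [[0,-2,0],[0,-4,0],[0,-8,0],[0,-16,0],[0,-22,0],[0,-24,0],[0,-24,0],[0,-16,0],[6,-10,2],[12,-4,4]], "turn": [[0,0,0],[0,0,0],[0,0,0],[0,0,0],[0,0,0],[0,0,0],[0,0,0],[0,0,0],[0,0,0],[0,0,0]], "fingers": [-0.3,-0.3,-0.3,-0.3,-0.3,-0.3,-0.3,-0.3,-0.3,-0.3]}}

```text
time: 48.65
position: [0.4669, 0.2993, 0.1667]
tool_rot: [-1.221, 1.186, -1.185]
ft_force: [1.0, -0.0, -1.7]
grip_width: 0.498
```

```bash
python3 - <<'E'
from h import *
go(.5595,.0368,.165,1.65)
E
```

```text
turn [-0.002  0.003 -0.002]
t 48.65 pos [0.4669 0.2993 0.1667] d_tool mm (after turn) [265.1   1.7  85. ] F [ 1.  -0.  -1.7] grip 0.498
```

>>> {"name": "play_rows", "arguments": {"translation": [[18,0,6],[26,0,8],[32,0,10],[34,0,11],[34,0,11],[34,0,11],[32,0,10],[26,0,9],[18,0,6],[10,0,3]], "turn": [[0,0,0],[0,0,0],[0,0,0],[0,0,0],[0,0,0],[0,0,0],[0,0,0],[0,0,0],[0,0,0],[0,0,0]], "fingers": [-0.3,-0.3,-0.3,-0.3,-0.3,-0.3,-0.3,-0.3,-0.3,-0.3]}}

```text
time: 49.48
position: [0.5592, 0.0311, 0.1639]
tool_rot: [-1.223, 1.192, -1.193]
ft_force: [-0.2, -1.0, -1.6]
grip_width: 0.501
```

>>> {"name": "play_rows", "arguments": {"translation": [[0,0,0],[0,0,0],[0,8,0],[0,15,0],[0,20,0],[0,15,0],[0,8,0],[0,0,0],[0,0,0],[0,0,0]], "turn": [[0,0,0],[0,0,0],[0,0,0],[0,0,0],[0,0,0],[0,0,0],[0,0,0],[0,0,0],[0,0,0],[0,0,0]], "fingers": [-0.3,-0.3,-0.3,-0.3,-0.3,-0.3,-0.3,-0.3,-0.3,-0.3]}}

```text
time: 50.32
position: [0.5602, 0.0371, 0.0997]
tool_rot: [-1.222, 1.186, -1.187]
ft_force: [0.6, -0.3, -1.4]
grip_width: 0.499
```

```bash
python3 - <<'E'
from h import *
go(.5595,.0368,.0455,1.65)
S=ctrl.get_image('side');cv2.imwrite('pics/side17.png',cv2.resize(S[110:310,230:430],None,fx=3,fy=3))
E
```

```text
turn [-0.001  0.001 -0.   ]
t 50.32 pos [0.5602 0.0371 0.0997] d_tool mm (after turn) [ 0.3 54.2 -0.7] F [ 0.6 -0.3 -1.4] grip 0.499
```

View pics/side17.png

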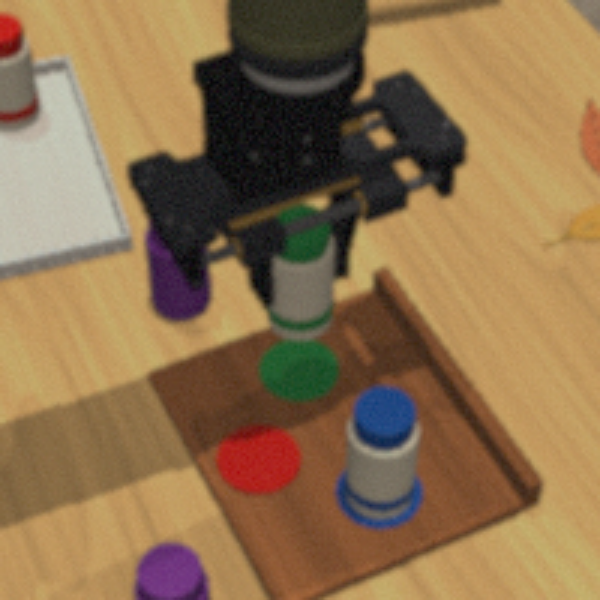

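The green jar is upright above its coaster, and blue is well centred on its own. Lowering.

>>> {"name": "play_rows", "arguments": {"translation": [[0.3,0,-0.7],[0,4,0],[0,8,0],[0,12,0],[0,11,0],[0,9,0],[0,5,0],[0,3,0],[0,2,0],[0,0,0]], "turn": [[0,0,0],[0,0,0],[0,0,0],[0,0,0],[0,0,0],[0,0,0],[0,0,0],[0,0,0],[0,0,0],[0,0,0]], "fingers": [-0.3,-0.3,-0.3,-0.3,-0.3,-0.3,-0.3,-0.3,-0.3,-0.3]}}

```text
time: 51.2
position: [0.559, 0.0359, 0.0449]
tool_rot: [-1.223, 1.188, -1.188]
ft_force: [-0.6, -0.6, -1.1]
grip_width: 0.503
```

```bash
python3 - <<'E'
from h import *
go(.5595,.0368,.0443,1.65)
E
```

```text
turn [ 0. -0.  0.]
t 51.2 pos [0.559  0.0359 0.0449] d_tool mm (after turn) [-0.8  0.6  0.6] F [-0.6 -0.6 -1.1] grip 0.503
```

>>> {"name": "play_rows", "arguments": {"translation": [[-0.8,0,0.5],[0,0.6,0],[0,0.4,0],[0,0,0],[0,0,0],[0,0,0],[0,0,0],[0,0,0],[0,0,0],[0,0,0]], "turn": [[0,0,0],[0,0,0],[0,0,0],[0,0,0],[0,0,0],[0,0,0],[0,0,0],[0,0,0],[0,0,0],[0,0,0]], "fingers": [-0.3,-0.3,-0.3,-0.3,0.05,0.1,0.2,0.3,0.5,0.5]}}

```text
time: 52.03
position: [0.5593, 0.0369, 0.0438]
tool_rot: [-1.223, 1.188, -1.188]
ft_force: [-0.1, 0.8, 0.5]
grip_width: 0.706
```

>>> {"name": "play_rows", "arguments": {"translation": [[0,0,0],[0,-4,0],[0,-10,0],[0,-20,0],[0,-30,0],[0,-30,0],[0,-20,0],[-10,-6,-3],[-20,0,-6],[-30,0,-8]], "turn": [[0,0,0],[0,0,0],[0,0,0],[0,0,0],[0,0,0],[0,0,0],[0,0,0],[0,0,0],[0,0,0],[0,0,0]], "fingers": [0.5,0.5,0.5,0.5,0.5,0.5,0.5,0.5,0.5,0.5]}}

```text
time: 52.87
position: [0.5419, 0.0938, 0.1662]
tool_rot: [-1.217, 1.189, -1.194]
ft_force: [-0.4, -0.3, -0.3]
grip_width: 0.747
```

```bash
python3 - <<'E'
from h import *
go(.467,.3838,.165,1.65)
S=ctrl.get_image('side');cv2.imwrite('pics/side18.png',S)
E
```

```text
turn [-0.004 -0.006  0.   ]
t 52.87 pos [0.5419 0.0938 0.1662] d_tool mm (after turn) [-292.1    1.2  -66.5] F [-0.4 -0.3 -0.3] grip 0.747
```

View pics/side18.png

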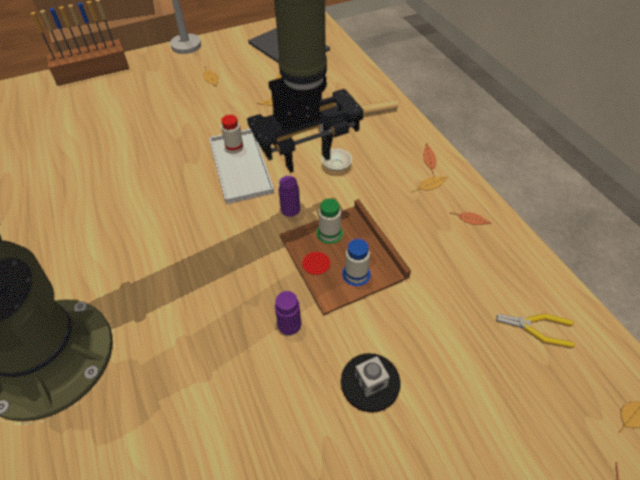

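Green stands upright on its coaster, foot at about (330,235). With the block gone, red can be gripped with the jaws along x, so no turn is needed.

>>> {"name": "play_rows", "arguments": {"translation": [[-34,0,-8],[-36,0,-8],[-36,0,-8],[-36,0,-8],[-36,0,-8],[-32,0,-8],[-28,0,-7],[-22,0,-5],[-14,0,-3],[-10,0,-2]], "turn": [[0,0,0],[0,0,0],[0,0,0],[0,0,0],[0,0,0],[0,0,0],[0,0,0],[0,0,0],[0,0,0],[0,0,0]], "fingers": [0.5,0.5,0.5,0.5,0.5,0.5,0.5,0.5,0.5,0.5]}}

```text
time: 53.75
position: [0.4667, 0.3802, 0.1644]
tool_rot: [-1.223, 1.186, -1.186]
ft_force: [-0.2, -0.1, 0.2]
grip_width: 0.749
```

>>> {"name": "play_rows", "arguments": {"translation": [[0,0,0],[0,0,0],[0,10,0],[0,15,0],[0,15,0],[0,10,0],[0,0,0],[0,0,0],[0,0,0],[0,0,0]], "turn": [[0,0,0],[0,0,0],[0,0,0],[0,0,0],[0,0,0],[0,0,0],[0,0,0],[0,0,0],[0,0,0],[0,0,0]], "fingers": [0.5,0.5,0.5,0.5,0.5,0.5,0.5,0.5,0.5,0.5]}}

```text
time: 54.58
position: [0.4681, 0.3786, 0.1149]
tool_rot: [-1.221, 1.188, -1.188]
ft_force: [0.4, -1.1, -0.6]
grip_width: 0.748
```

```bash
python3 - <<'E'
from h import *
go(.467,.3838,.035,1.65)
E
```

```text
turn [-0.001 -0.    -0.001]
t 54.58 pos [0.4681 0.3786 0.1149] d_tool mm (after turn) [-5.2 79.9 -1. ] F [ 0.4 -1.1 -0.6] grip 0.748
```

>>> {"name": "play_rows", "arguments": {"translation": [[-3,0,-1],[-2,0,0],[0,10,0],[0,16,0],[0,18,0],[0,16,0],[0,10,0],[0,6,0],[0,3,0],[0,0,0]], "turn": [[0,0,0],[0,0,0],[0,0,0],[0,0,0],[0,0,0],[0,0,0],[0,0,0],[0,0,0],[0,0,0],[0,0,0]], "fingers": [0.5,0.5,0.5,0.5,0.5,0.5,0.5,0.5,0.5,0.5]}}

```text
time: 55.42
position: [0.4661, 0.3832, 0.0344]
tool_rot: [-1.223, 1.188, -1.188]
ft_force: [-0.6, -0.3, 0.7]
grip_width: 0.752
```

>>> {"name": "play_rows", "arguments": {"translation": [[0,0,0],[0,0,0],[0,0,0],[0,0,0],[0,0,0],[0,0,0],[0,0,0],[0,0,0],[0,0,0],[0,0,0]], "turn": [[0,0,0],[0,0,0],[0,0,0],[0,0,0],[0,0,0],[0,0,0],[0,0,0],[0,0,0],[0,0,0],[0,0,0]], "fingers": [0.3,0.15,0.05,-0.05,-0.2,-0.3,-0.3,-0.3,-0.3,-0.3]}}

```text
time: 56.25
position: [0.4666, 0.3836, 0.0354]
tool_rot: [-1.222, 1.188, -1.188]
ft_force: [0.1, 0.1, 4.6]
grip_width: 0.495
```

>>> {"name": "play_rows", "arguments": {"translation": [[0,-2,0],[0,-4,0],[0,-8,0],[0,-16,0],[0,-22,0],[0,-24,0],[0,-24,0],[0,-16,0],[6,-10,0],[12,-4,1]], "turn": [[0,0,0],[0,0,0],[0,0,0],[0,0,0],[0,0,0],[0,0,0],[0,0,0],[0,0,0],[0,0,0],[0,0,0]], "fingers": [-0.3,-0.3,-0.3,-0.3,-0.3,-0.3,-0.3,-0.3,-0.3,-0.3]}}

```text
time: 57.08
position: [0.4675, 0.3668, 0.1666]
tool_rot: [-1.221, 1.186, -1.185]
ft_force: [1.1, 0.6, -2.7]
grip_width: 0.5
```

```bash
python3 - <<'E'
from h import *
go(.504,-.0215,.165,1.65)
E
```

```text
turn [-0.002  0.003 -0.002]
t 57.08 pos [0.4675 0.3668 0.1666] d_tool mm (after turn) [389.2   1.6  25.3] F [ 1.1  0.6 -2.7] grip 0.5
```

>>> {"name": "play_rows", "arguments": {"translation": [[16,0,1],[26,0,2],[34,0,2],[36,0,2],[36,0,2],[36,0,2],[36,0,3],[36,0,3],[36,0,2],[36,0,2]], "turn": [[0,0,0],[0,0,0],[0,0,0],[0,0,0],[0,0,0],[0,0,0],[0,0,0],[0,0,0],[0,0,0],[0,0,0]], "fingers": [-0.3,-0.3,-0.3,-0.3,-0.3,-0.3,-0.3,-0.3,-0.3,-0.3]}}

```text
time: 57.92
position: [0.4962, 0.0343, 0.1632]
tool_rot: [-1.224, 1.191, -1.188]
ft_force: [1.3, -0.2, -2.4]
grip_width: 0.497
```

>>> {"name": "play_rows", "arguments": {"translation": [[28,0,2],[18,0,1],[10,0,1],[4,0,0],[0,0,0],[0,0,0],[0,15,0],[0,20,0],[0,15,0],[0,5,0]], "turn": [[0,0,0],[0,0,0],[0,0,0],[0,0,0],[0,0,0],[0,0,0],[0,0,0],[0,0,0],[0,0,0],[0,0,0]], "fingers": [-0.3,-0.3,-0.3,-0.3,-0.3,-0.3,-0.3,-0.3,-0.3,-0.3]}}

```text
time: 58.75
position: [0.5021, -0.0198, 0.1074]
tool_rot: [-1.228, 1.188, -1.184]
ft_force: [-0.5, -0.8, -1.8]
grip_width: 0.499
```

```bash
python3 - <<'E'
from h import *
go(.504,-.0215,.0455,1.65)
S=ctrl.get_image('side');cv2.imwrite('pics/side19.png',cv2.resize(S[110:310,230:430],None,fx=3,fy=3))
E
```

```text
turn [0.004 0.003 0.   ]
t 58.75 pos [ 0.5021 -0.0198  0.1074] d_tool mm (after turn) [ 1.8 61.9  1.8] F [-0.5 -0.8 -1.8] grip 0.499
```

View pics/side19.png

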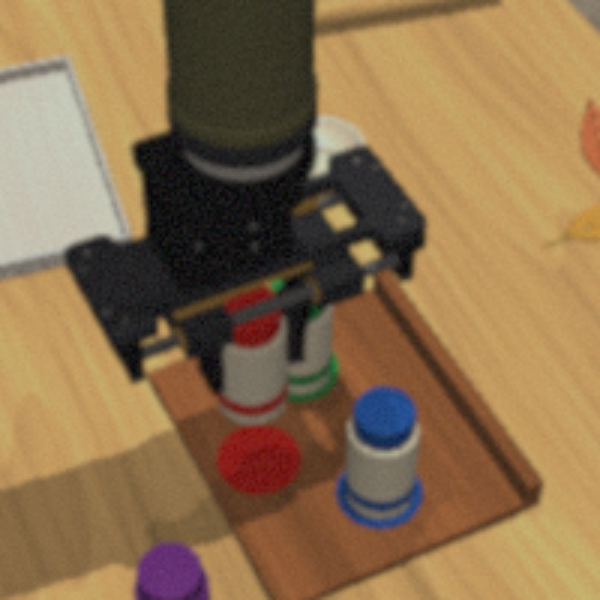

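The red jar is upright above its coaster. The clearance to green mirrors the first grasp, which worked. Lowering.

>>> {"name": "play_rows", "arguments": {"translation": [[0,0,0],[0,6,0],[0,10,0],[0,13,0],[0,12,0],[0,8,0],[0,5,0],[0,2,0],[0,0,0],[0,0,0]], "turn": [[0,0,0],[0,0,0],[0,0,0],[0,0,0],[0,0,0],[0,0,0],[0,0,0],[0,0,0],[0,0,0],[0,0,0]], "fingers": [-0.3,-0.3,-0.3,-0.3,-0.3,-0.3,-0.3,-0.3,-0.3,-0.3]}}

```text
time: 59.63
position: [0.5044, -0.0218, 0.0541]
tool_rot: [-1.222, 1.187, -1.188]
ft_force: [0.0, -0.7, -1.9]
grip_width: 0.501
```

```bash
python3 - <<'E'
from h import *
go(.504,-.0215,.0444,1.65)
E
```

```text
turn [-0.001  0.     0.   ]
t 59.63 pos [ 0.5044 -0.0218  0.0541] d_tool mm (after turn) [-0.3  9.7 -0.4] F [ 0.  -0.7 -1.9] grip 0.501
```

>>> {"name": "play_rows", "arguments": {"translation": [[-0.3,2,0],[0,3,0],[0,2.5,0],[0,1.5,0],[0,0.7,0],[0,0.3,0],[0,0,0],[0,0,0],[0,0,0],[0,0,0]], "turn": [[0,0,0],[0,0,0],[0,0,0],[0,0,0],[0,0,0],[0,0,0],[0,0,0],[0,0,0],[0,0,0],[0,0,0]], "fingers": [-0.3,-0.3,-0.3,-0.3,-0.3,-0.3,-0.3,-0.3,-0.3,-0.3]}}

```text
time: 60.47
position: [0.5039, -0.0214, 0.0444]
tool_rot: [-1.223, 1.188, -1.187]
ft_force: [-4.2, -0.3, 5.8]
grip_width: 0.499
```

>>> {"name": "play_rows", "arguments": {"translation": [[0,0,0],[0,0,0],[0,0,0],[0,0,0],[0,0,0],[0,0,0],[0,0,0],[0,-3,0],[0,-6,0],[0,-12,0]], "turn": [[0,0,0],[0,0,0],[0,0,0],[0,0,0],[0,0,0],[0,0,0],[0,0,0],[0,0,0],[0,0,0],[0,0,0]], "fingers": [0.05,0.1,0.2,0.3,0.4,0.4,0.4,0.4,0.4,0.4]}}

```text
time: 61.3
position: [0.503, -0.0216, 0.0646]
tool_rot: [-1.225, 1.189, -1.187]
ft_force: [0.4, 0.4, 0.1]
grip_width: 0.7
```

>>> {"name": "play_rows", "arguments": {"translation": [[0,-20,0],[0,-30,0],[0,-30,0],[0,-25,0],[-10,-15,0],[-20,-5,0],[-30,0,0],[-36,0,0],[-36,0,0],[-36,0,0]], "turn": [[0,0,0],[0,0,0],[0,0,0],[0,0,0],[0,0,0],[0,0,0],[0,0,0],[0,0,0],[0,0,0],[0,0,0]], "fingers": [0.4,0.4,0.4,0.4,0.4,0.4,0.4,0.4,0.4,0.4]}}

```text
time: 62.13
position: [0.4992, 0.1479, 0.1915]
tool_rot: [-1.22, 1.188, -1.188]
ft_force: [0.5, -0.1, 0.7]
grip_width: 0.703
```

>>> {"name": "play_rows", "arguments": {"translation": [[-36,0,0],[-36,0,0],[-36,0,0],[-30,0,0],[-20,0,0],[-10,0,0],[0,0,0],[0,0,0],[0,0,0],[0,0,0]], "turn": [[0,0,0],[0,0,0],[0,0,0],[0,0,0],[0,0,0],[0,0,0],[0,0,0],[0,0,0],[0,0,0],[0,0,0]], "fingers": [0.4,0.4,0.4,0.4,0.4,0.4,0.4,0.4,0.4,0.4]}}

```text
time: 62.97
position: [0.4951, 0.3119, 0.1902]
tool_rot: [-1.221, 1.19, -1.191]
ft_force: [-0.5, 0.6, 0.8]
grip_width: 0.701
```

```bash
python3 - <<'E'
from h import *
T=ctrl.get_image('top');S=ctrl.get_image('side');cv2.imwrite('pics/top20.png',T);cv2.imwrite('pics/side20.png',S)
co={"red":((331.2,255.9),(315.8,262.7)),"green":((300.8,225.2),(327.6,231.3)),"blue":((362.3,225.2),(356.0,273.7))}
T0=cv2.imread('pics/top0.png');S0=cv2.imread('pics/side0.png')
for c in co:
    for n,I,I0,k in(("top",T,T0,0),("side",S,S0,1)):
        a=[b for b in blobs(cmask(I,c),100) if 280<b[1][0]<400]; a.sort(key=lambda b:b[0][1]); a=a[0][1]
        p,p0,q=plane(n,a,.09)[:2],plane(n,capc(n,I0,c),.09)[:2],plane(n,co[c][k],.013)[:2]
        print(c,n,"jar",p.round(4),"vs start",((p-p0)*1000).round(1),"vs coaster",((p-q)*1000).round(1))
g=[b for b in blobs(cv2.inRange(cv2.cvtColor(T,cv2.COLOR_BGR2HSV),(0,0,120),(180,70,255)),150)];print(g)
cv2.imwrite('pics/z20.png',np.hstack([cv2.resize(T[170:290,270:400],(390,360)),cv2.resize(S[180:300,275:405],(390,360))]))
E
```

```text
red top jar [ 0.5032 -0.0205] vs start [-2.2 -0.2] vs coaster [-0.1 -0.3]
red side jar [ 0.5053 -0.0211] vs start [-1.7 -0.2] vs coaster [0.3 2.3]
green top jar [0.5602 0.0367] vs start [-0.2 -0. ] vs coaster [ 1.1 -0.8]
green side jar [0.5613 0.0354] vs start [-0.5 -0.1] vs coaster [ 1.8 -4. ]
blue top jar [ 0.5632 -0.0777] vs start [-0.4  0.2] vs coaster [ 0.6 -1.3]
blue side jar [ 0.5652 -0.0787] vs start [ 0.1 -0.3] vs coaster [0.7 1.2]
[([92, 140, 46, 16, 395], [118.3, 146.9]), ([184, 149, 38, 36, 1022], [202.7, 166.4]), ([90, 238, 119, 76, 4370], [151.3, 274.3]), ([470, 255, 23, 22, 213], [480.1, 265.2])]
```

View pics/z20.png

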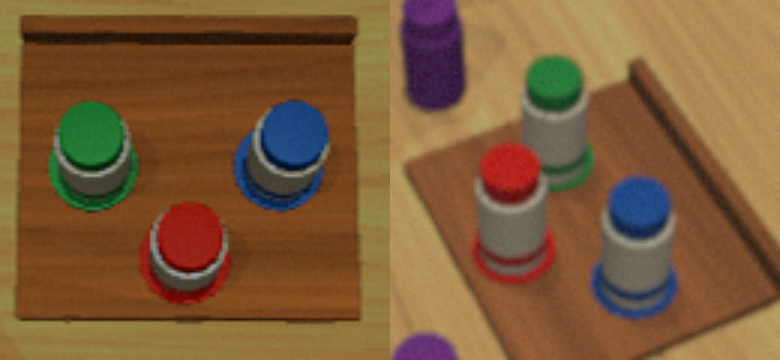

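View pics/top20.png

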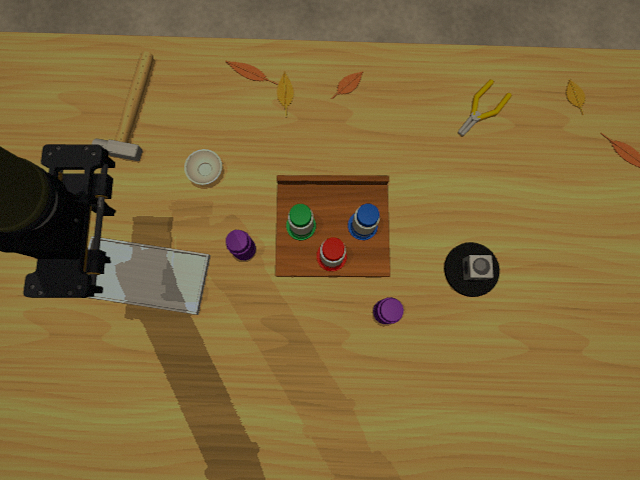

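The three jars stand upright on their own coasters: top-view caps at green (300,216), blue (367,217) and red (333,248), each with its rim showing. The block is on the pad at (480,265), the dish is unmoved at (203,166), and the arm is clear.

```bash
python3 -c "
from bench import ctrl
print(ctrl.close_job())"
```

```text
the job is handed in; nothing more can be done
None
```

The job is done and handed in at about 63 s of the 147 s allowed. I stood all three jars in the tray, red then green then blue. Then I set the block on the pad and put the jars back on their own coasters, blue then green then red.

Last checks:
- **Jars:** all three were upright with their coaster rims showing. Green and blue were within about 0.5 mm of where they started. Red was about 2 mm off its starting place in x, but the top view put it within 0.5 mm of its coaster's centre.
- **Disagreement:** the side view put red 2.3 mm off its coaster in y, and green 4 mm off. Green's coaster was partly hidden by the block when I measured it from that side, so I trust the top view more.
- **Block:** it was about 2 mm from the pad's centre by my measurements, with the two views differing by about 3 mm.
- **Dish and contact:** the dish was within 0.1 pixel of its starting place. The largest force I read, at the end of each move, was about 7 N. At hand-in the gripper was open at z = 0.19 m, touching nothing.

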